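# Sort stripped computer parts into their bench trays

## Robot

A 6-joint arm with a two-finger parallel gripper is mounted at the origin on the work surface. World frame = base frame: x ahead of the robot, y to its left, z up, the work surface at z = 0. Lengths are in mm, angles in rad, forces in N, time in s.
With the tool pointing down it reaches from about 400 to 925 mm from the base axis. Payload 12.5 kg.
Tool frame: the origin (TCP) lies midway between the tips of the shut fingers; the grasp point (between the pads) lies 19 mm behind it; z points along the fingers, y is the direction in which the jaws open and shut (so a half turn about z gives the same grasp; the last joint's range is limited). The gripper opens to 95 mm and grips with 3 to 60 N. Pads are 20 mm wide; open, the fingers measure 119 mm over their backs; the gripper's body (75 mm by 180 mm) begins 59 mm behind the grasp point.
Start: joints at [1.194, 0.491, 1.559, -0, 1.092, -0.106], TCP at [167.171, 602.246, 214.661] pointing down, gripper open.
Joint ranges: [-3.1, 3.1], [-0.84, 2.19], [0.05, 2.79], [-1.13, 4.28], [0.06, 2.93], [-2.69, 2.69]. Speed limits (rad/s): [2.22, 2.22, 2.79, 3.14, 3.14, 3.14].

## Interface

Orientations are given as [roll, pitch, yaw] about the fixed x, y, z axes, in that order (R = Rz(yaw) Ry(pitch) Rx(roll)).
In Python, from cell import env gives the robot as it stands.
- The arm moves only by the tool drive_tool, never from a script. Its argument "increments" is a list of rows, each a list of 2 entries, a list of its own where there are three numbers: the shift along the tool's x, y, z as a fraction of full scale, then the turn, a rotation vector about the tool's x, y, z as a fraction of full scale. In form: [[[x, y, z], [ax, ay, az]], ...]. A call has 1 to 5 rows; each row shifts and turns the commanded pose from where the row before left it, along the tool's axes as they then stand; what a row does not reach is not made up. Full scale, the value 1, is 30 mm for a shift and 0.08 rad for a turn. A row lasts 1/12 s, in which the tool goes at most 41.7 mm and 7.16 degrees, less where a joint would pass 70% of its speed; a pose out of reach is approached as far as the arm can. A call with a number of a shift or a turn outside -1 to 1 is refused whole. A call with a gripper value outside its range is refused whole. "jaw" is the opening, from -1 (shut) to 1 (fully open), so that 0 is half open, set as the call begins (left out, the last holds). The fingers move at their own pace and stop on an object; the grip force is fixed at half the most. Time passes only in rows, so rows that do not move let the fingers close. It gives the time, the measured TCP pose, the force and the opening at its end, in the units of the state.
- env.state(): the state, without advancing time (a new reading comes with each control period).
- env.read_camera(name): name is "scene" or "top" or "wrist"; returns a dict with "pixels" (480x640x3 uint8, blue, green, red), "vertical_fov" (degrees; the focal length in pixels is half the picture's height over the tangent of half this angle, whatever the lens; pixels are square), "cx", "cy" (the principal point, pixels), "world_to_cam" (4x4, takes a point from world to camera coordinates). Camera axes: x right, y down, z forward; pixel columns grow to the right and rows downward; lengths in mm; the calibration is good to about 2 mm. The wrist camera is an equidistant fisheye: a pixel r from the principal point sees the ray r / f radians off the axis. A picture is of the moment at which its call begins. There is no depth.
- env.job_done(): hands the job in, once; it reports no verdict.
Trained networks look in a picture, given as the dict that the camera call returned (one of the last four; its "shot" number tells which), for a name from the list of things; names that differ only in an ending like _2 or _b are one class to them, and where a whole thing is asked for, a point or a joint stands for the part that bears it (a point fixed in the world has none). Each returns a list of dicts, best first, with "score" (0 to 1); they miss things now and then, are a little off and sometimes report something else, mostly with a low value. They report only what shows in the picture. A call takes as long as a camera call.
- env.boxes_of(target, picture): "point" ([x, y, z] in mm, in world coordinates, good to about 4 mm: the middle of the surface that is visible of it).
- env.tip_of(target, picture): "point" ([x, y, z] in mm, in world coordinates, good to about 4 mm: a listed point, or the origin of a listed thing).
The state is a dict: "t": time; "joints": joint angles; "qvel": joint speeds; "tau": joint torques, N m; "eef_pos": TCP position; "tcp_rot": TCP orientation; "ft_force": force on the tool from outside, world axes, zero at the start; "moment": the same for the moment, N m; "opening": opening from 0.0 (shut) to 1.0 (fully open).
Only numpy, scipy, OpenCV 4.12 (cv2) and the standard library are available. Lean on these libraries where they do the work, as an engineer would, in place of code of your own. Each camera call takes 0.05 s, during which the arm holds its last target.

## Task

Sort the five parts salvaged from a computer into the holders made for them: a finned heat sink into each of the two bays of the divided tray (flat on the bottom, fins up), a can capacitor upright into each of the two round wells of the block, and the memory module flat inside the long shallow tray. It does not matter which of two alike parts takes which bay or well. Leave the circuit board and the screwdriver where they lie.

Things in the scene. Friction and masses are not known exactly. Their poses are not given: they have to be found in the camera images.
- heatsink_a: Loose finned aluminium heat sink, 40 x 40 mm, 30 mm tall (6 mm base plate, seven upright fins running along its x), about 70 g, standing fins up on the bench. Origin at the centre of its underside, z up. It can be gripped across any two opposite sides. Turned up to 0.4 rad from square to the bench.
- heatsink_b: A second heat sink, the same as heatsink_a. All five loose parts start in a row across the bench (along world y) some 95 mm apart, in any order, so there is more room in front of and behind each (world x) than between them.
- capacitor_a: Loose can capacitor: upright black cylinder 30 mm in diameter, 50 mm tall, with a silver top, about 50 g, standing on the bench. Origin at the centre of its underside, z up; its yaw is of no account.
- capacitor_b: A second capacitor, the same as capacitor_a.
- memory_module: Loose memory module in a dark metal heat-spreader, a flat bar 133 mm (its x) x 31 mm (its y) x 8 mm thick (its z), about 50 g, lying flat on the bench, its long side within 0.15 rad of straight away from the robot (world x). Grip it across its 31 mm width at the middle, with the fingertips close to the surface. Origin at the centre of its underside.
- heatsink_tray: Low blue plastic tray for the heat sinks, fixed to the bench, 140 mm (its x) x 76 mm (its y), walls 14 mm high and 4 mm thick, floor 4 mm thick. A wall across the middle (at x = 0) parts it into two bays, each 64 x 68 mm inside, centred about x = -35 and +35 mm, y = 0. Origin at the centre of its underside, z up. Long side within 0.3 rad of world y.
- capacitor_block: Blue plastic block for the capacitors, fixed to the bench, 140 mm (its x) x 76 mm (its y) x 20 mm high, with two round wells of 46 mm diameter and 15 mm depth (their floor is 5 mm above the bench) centred at x = -35 and +35 mm, y = 0. Origin at the centre of its underside, z up. Long side within 0.3 rad of world y.
- memory_tray: Shallow blue plastic tray for the memory module, one undivided space, fixed to the bench, 166 mm (its x) x 102 mm (its y), rim 6 mm high and 3 mm thick, floor 3 mm thick, so that the module fits lengthwise along its x with room for fingers. Origin at the centre of its underside, z up. Long side within 0.3 rad of world y.
- circuit_board: Bystander: loose bare computer circuit board, 150 x 150 mm, up to 28 mm high, lying at the far left. Origin at the centre of its underside. Leave it alone.
- screwdriver: Bystander: loose screwdriver lying on the bench at the far right, along its own x (red handle to -x), 200 mm long, handle 26 mm thick, origin under its middle. Leave it alone. (The three holders may each be at the far middle, the left or the right.)

How it is judged:
By the outcome, as a careful person would: the job done as asked, in the order asked, and still so for the second after the job is handed in, with the robot touching nothing.
It also fails if it takes over 112 s, if anything falls off the work surface, if the arm or the gripper's body presses on something with over 40 N, if the wrist force passes 120 N, or if a joint passes its speed limit or range.

## Working session

There is one attempt and no reset: what is moved stays moved. The work goes in short steps, Python scripts to look and compute and a tool call to move; the robot and the scene stay as the last step left them, time stands still between calls to the robot, and variables do not carry over. Pictures are saved under pics/ and viewed, and the job is handed in when it is done.

Besides the shell and the picture viewer there is one more tool, called after "Call:" as a command line: name --argument value ..., lists and objects as JSON in quotes. drive_tool: Moves the arm, as the interface text tells. Its arguments: {"type":"object","properties":{"increments":{"type":"array","items":{"type":"array"}},"jaw":{"type":"number"}},"required":["increments"]}

```bash
ls; mkdir -p pics; cat > h.py <<'E'
import numpy as np, cv2
from cell import env
def shot(n,f):
    p=env.read_camera(n); cv2.imwrite(f'pics/{f}.png',p['pixels']); return p
E
python3 - <<'E'
from h import *
s=env.state(); print(s)
for n in ("top","scene","wrist"):
    p=shot(n,n+"0"); print(n,p['vertical_fov'],p['cx'],p['cy'],np.round(p['world_to_cam'],3).tolist())
    np.save(f'pics/{n}0.npy',p,allow_pickle=True)
    if n!="wrist":
      for t in ["heatsink_a","capacitor_a","memory_module","heatsink_tray","capacitor_block","memory_tray"]:
        print(t,[(np.round(d['point']).tolist(),round(d['score'],2)) for d in env.tip_of(t,p)])
print(env.state()['t'])
E
```

```text
pics
{'t': 0.0, 'joints': array([ 1.19441680e+00,  4.91557539e-01,  1.55946305e+00, -1.68615992e-05,
        1.09170432e+00, -1.05590240e-01]), 'qvel': array([-1.82124062e-04, -4.63145197e-05,  1.93845056e-03, -1.61502060e-03,
       -4.45762886e-04,  2.47569601e-03]), 'tau': array([-3.64022606e-03, -6.12639070e+01, -2.58183968e+01,  6.91751833e-02,
        4.81904950e-02, -5.62737262e-05]), 'eef_pos': array([167.06539043, 601.99557486, 214.05832422]), 'tcp_rot': array([-3.14046513e+00, -1.04462137e-04,  2.87081109e+00]), 'ft_force': array([ 0.02399904, -0.38029576,  0.20696852]), 'moment': array([ 0.03390169,  0.04252634, -0.01399453]), 'opening': 0.9984352332829335}
top 46.638449677218375 321.60837313484967 232.50298005160667 [[0.008, -1.0, 0.014, -16.919], [-0.997, -0.009, -0.071, 567.437], [0.071, -0.013, -0.997, 1213.136], [0.0, 0.0, 0.0, 1.0]]
heatsink_a [([446.0, 8.0, 3.0], 0.62), ([475.0, -95.0, 5.0], 0.57), ([449.0, 193.0, 2.0], 0.22)]
capacitor_a [([470.0, -184.0, 2.0], 0.59), ([459.0, 92.0, 2.0], 0.49)]
memory_module [([450.0, 193.0, 4.0], 0.68), ([446.0, 7.0, 5.0], 0.54)]
[... 243 characters left out ...]
.013, 229.554], [0.555, 0.224, -0.801, -294.564], [-0.735, -0.319, -0.599, 1455.175], [0.0, 0.0, 0.0, 1.0]]
heatsink_a [([447.0, 4.0, 2.0], 0.94), ([477.0, -93.0, 1.0], 0.81)]
capacitor_a [([458.0, 94.0, -3.0], 0.81), ([472.0, -184.0, -2.0], 0.65)]
memory_module [([452.0, 197.0, 2.0], 0.79)]
heatsink_tray [([469.0, 370.0, 0.0], 0.67)]
capacitor_block [([479.0, -356.0, -0.0], 0.87), ([476.0, -94.0, -4.0], 0.48)]
memory_tray [([640.0, 9.0, -2.0], 0.88), ([718.0, 262.0, 1.0], 0.64), ([480.0, -353.0, -0.0], 0.4)]
wrist 65.70646984690485 313.05824554281253 237.07707870746475 [[0.268, 0.963, -0.0, -624.64], [0.92, -0.256, 0.297, -34.392], [0.286, -0.08, -0.955, 393.079], [0.0, 0.0, 0.0, 1.0]]
0.75
```

View pics/top0.png

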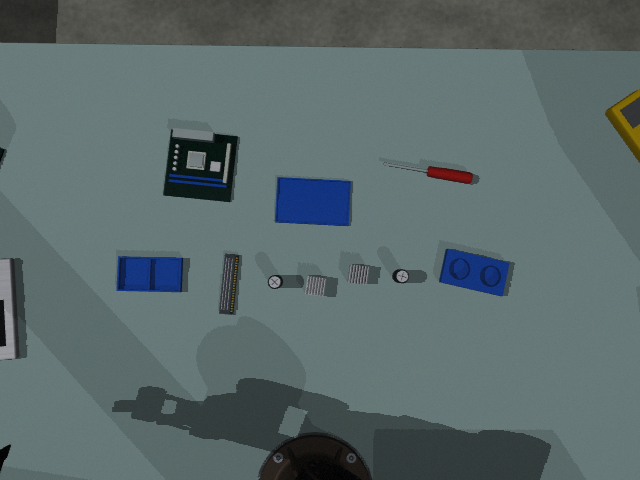

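View pics/scene0.png

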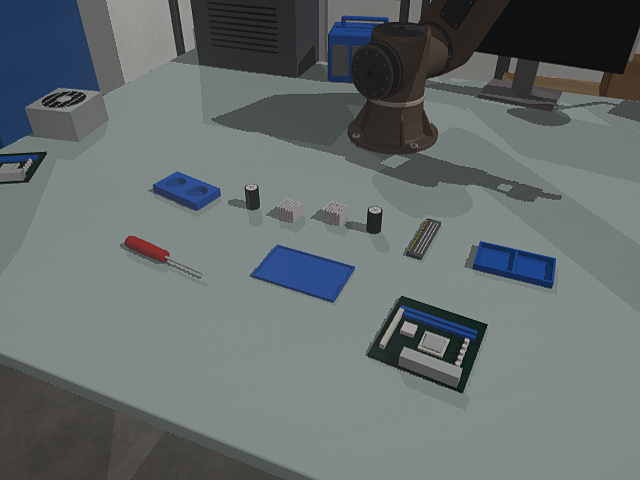

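View pics/wrist0.png

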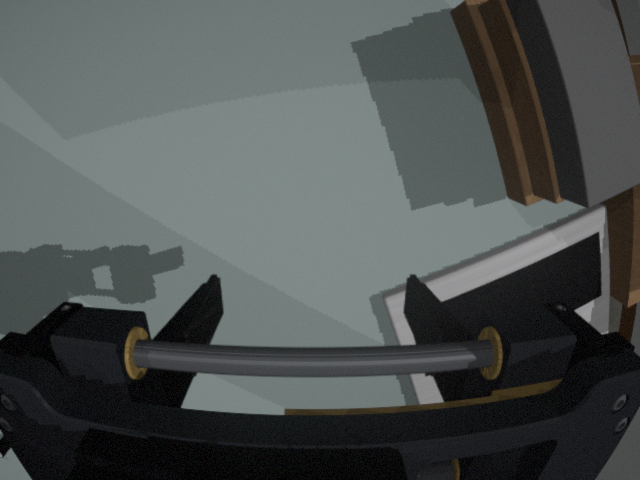

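The top view shows the memory module at (230,284), capacitors at (275,282) and (401,276), and heat sinks at (316,285) and (359,273). The heat sink tray is at (150,274), the memory tray at (313,202) and the block at (475,272). The scene view agrees with this layout. Next I'll enlarge crops to measure.

```bash
python3 - <<'E'
import cv2
t=cv2.imread('pics/top0.png'); s=cv2.imread('pics/scene0.png')
cv2.imwrite('pics/tc1.png',cv2.resize(t[240:325,210:430],None,fx=3.6,fy=3.6,interpolation=cv2.INTER_CUBIC))
cv2.imwrite('pics/sc1.png',cv2.resize(s[170:265,235:455],None,fx=3.6,fy=3.6,interpolation=cv2.INTER_CUBIC))
E
```

```text
(no output)
```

View pics/tc1.png

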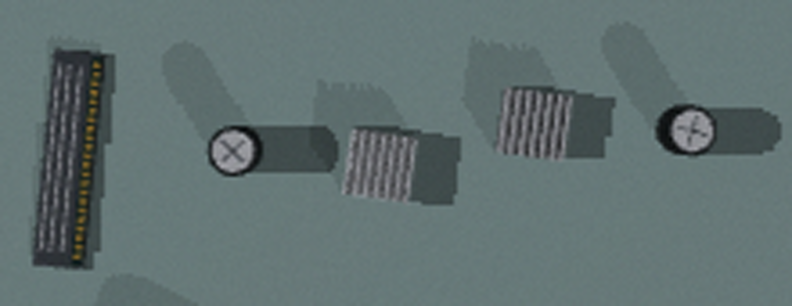

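View pics/sc1.png

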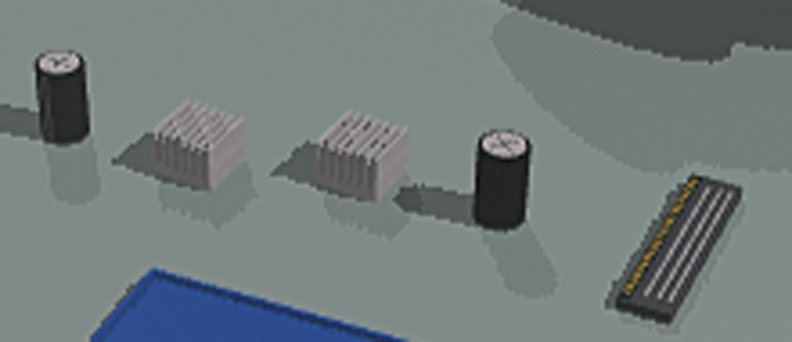

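```bash
cat >> h.py <<'E'
def P(p):
    f=240/np.tan(np.radians(p['vertical_fov']/2))
    K=np.array([[f,0,p['cx']],[0,f,p['cy']],[0,0,1]]); return K@np.array(p['world_to_cam'])[:3]
def ld(n): return np.load(f'pics/{n}.npy',allow_pickle=True).item()
def tri(pt,ps,a,b):
    X=cv2.triangulatePoints(P(pt),P(ps),np.array(a,float).reshape(-1,2).T,np.array(b,float).reshape(-1,2).T); return (X[:3]/X[3]).T
def proj(p,X):
    q=np.c_[X,np.ones(len(X))]@P(p).T; return q[:,:2]/q[:,2:]
E
cat > m.py <<'E'
from h import *
from scipy.optimize import minimize
t,s=ld('top0'),ld('scene0')
T=lambda l:np.array(l)/3.6-0.36+[210,240]
S=lambda l:np.array(l)/3.6-0.36+[235,170]
pr=lambda n,X:print(n,np.round(X,1).tolist())
c=[[352,127],[418,134],[410,203],[342,193]]; d=[[376,153],[318,134],[352,110],[410,126]]
X=tri(t,s,T(c),S(d)); pr('HS1',X); pr(' mean',X.mean(0))
c=[[503,86],[573,94],[567,160],[498,152]]; d=[[211,143],[154,128],[190,99],[245,118]]
X=tri(t,s,T(c),S(d)); pr('HS2',X); pr(' mean',X.mean(0))
pr('caps',tri(t,s,T([[233,151],[691,130]]),S([[502,145],[61,62]])))
c=[[54,50],[104,54],[90,267],[34,264]]; d=[[671,317],[617,298],[694,175],[742,187]]
X=tri(t,s,T(c),S(d)); pr('mod',X); pr(' mean',X.mean(0))
def bm(p):
    h=cv2.cvtColor(p['pixels'],cv2.COLOR_BGR2HSV); m=cv2.inRange(h,(105,140,40),(125,255,255))
    return cv2.morphologyEx(m,cv2.MORPH_CLOSE,np.ones((3,3)))
M=[(p,bm(p)) for p in (t,s)]
def corners(v,L,W):
    x,y,a,h=v; R=np.array([[np.cos(a),-np.sin(a)],[np.sin(a),np.cos(a)]])
    q=np.array([[-L,-W],[L,-W],[L,W],[-L,W]])/2@R.T+[x,y]
    return np.r_[np.c_[q,np.zeros(4)],np.c_[q,np.full(4,h)]]
for n,L,W,h,c in [('hst',140,76,14,(470,369)),('blk',140,76,20,(482,-353)),('mt',166,102,6,(638,10))]:
    def cost(v):
        r=0
        for p,m in M:
            k=8; q=proj(p,corners(v,L,W)); hu=cv2.convexHull(q.astype(np.float32))[:,0]
            o=(q.mean(0)-60).astype(int); sub=np.zeros((120,120),np.uint8); 
            sub=m[o[1]:o[1]+120,o[0]:o[0]+120]
            n_,lab,st,_=cv2.connectedComponentsWithStats(sub); i=lab[60,60] or 1+np.argmax(st[1:,4])
            big=cv2.resize((lab==i).astype(np.uint8),None,fx=4,fy=4,interpolation=cv2.INTER_NEAREST)
            con=cv2.findContours(big,cv2.RETR_EXTERNAL,cv2.CHAIN_APPROX_NONE)[0]
            big=cv2.drawContours(np.zeros_like(big),con,-1,1,-1)
            z=np.zeros_like(big); cv2.fillPoly(z,[np.round(((hu-o+.5)*4-.5)*16).astype(np.int32)],1,shift=4)
            r+=1-(z&big).sum()/(z|big).sum()
        return r
    best=min((minimize(cost,[c[0],c[1],np.pi/2+da,h0],method='Nelder-Mead',options=dict(initial_simplex=np.array([[c[0],c[1],np.pi/2+da,h0]]*5)+np.vstack([np.zeros(4),np.diag([8,8,.15,5])]),maxiter=300)) for da in(-.2,0,.2) for h0 in (h,)),key=lambda r:r.fun)
    print(n,np.round(best.x,3),round(best.fun,3))
E
python3 m.py
```

```text
HS1 [[473.8, 18.1, 35.5], [469.5, -20.6, 36.5], [427.6, -15.9, 29.2], [433.8, 24.2, 31.2]]
 mean [451.2, 1.4, 33.1]
HS2 [[499.4, -73.3, 35.6], [494.3, -114.5, 33.0], [454.1, -110.6, 30.4], [459.2, -70.3, 29.5]]
 mean [476.8, -92.2, 32.1]
caps [[459.2, 88.3, 49.3], [473.6, -184.3, 50.7]]
mod [[519.7, 203.2, 5.5], [517.3, 172.5, 7.5], [385.8, 181.5, 5.8], [388.1, 213.0, 7.1]]
 mean [452.7, 192.6, 6.5]
hst [472.948 368.142   1.554  13.166] 0.067
blk [ 482.634 -352.121    1.356   19.658] 0.22
mt [638.721   8.299   1.529   4.949] 0.06
```

```bash
cat > ov.py <<'E'
from h import *
t,s=ld('top0'),ld('scene0')
def rect(v,L,W,h):
    x,y,a=v; R=np.array([[np.cos(a),-np.sin(a)],[np.sin(a),np.cos(a)]])
    q=np.array([[-L,-W],[L,-W],[L,W],[-L,W]])/2@R.T+[x,y]; return np.c_[q,np.full(4,h)]
def circ(v,dx,r,h):
    x,y,a=v; u=np.array([np.cos(a),np.sin(a)])*dx+[x,y]; th=np.linspace(0,2*np.pi,40)
    return np.c_[u[0]+r*np.cos(th),u[1]+r*np.sin(th),np.full(40,h)]
items=[(rect(v,L,W,h)) for v,L,W,h in [((472.9,368.1,1.554),140,76,14),((482.6,-352.1,1.356),140,76,20),((638.7,8.3,1.529),166,102,6)]]
items+=[circ((482.6,-352.1,1.356),d,23,20) for d in(-35,35)]
items+=[rect((450.5,1.4,-.1),40,40,30),rect((476.3,-92.2,-.1),40,40,30),rect((452.7,192.6,.07-.14),133,31,8)]
items+=[circ((459.2,88.3,0),0,15,50),circ((473.6,-184.3,0),0,15,50)]
for n,p,rs in [('t',t,[(110,170,160,150),(270,170,160,150),(370,230,160,150-20)]),('s',s,[(145,150,160,120),(245,180,160,130),(400,200,170,110)])]:
    for i,(x,y,w,hh) in enumerate(rs):
        im=cv2.resize(p['pixels'][y:y+hh,x:x+w],None,fx=5,fy=5,interpolation=cv2.INTER_CUBIC)
        for X in items:
            q=(proj(p,X)-[x,y]+.5)*5-.5
            cv2.polylines(im,[np.round(q).astype(np.int32)],True,(0,255,255),1)
        im=cv2.resize(im,None,fx=.8,fy=.8,interpolation=cv2.INTER_AREA) 
        cv2.imwrite(f'pics/ov_{n}{i}.png',im)
a=[cv2.resize(cv2.imread(f'pics/ov_t{i}.png'),(400,300)) for i in range(3)]
E
python3 ov.py; python3 - <<'E'
import cv2,numpy as np
for n in 'ts':
    for i in range(3): print(cv2.imread(f'pics/ov_{n}{i}.png').shape)
E
```

```text
(600, 640, 3)
(600, 640, 3)
(520, 640, 3)
(480, 640, 3)
(520, 640, 3)
(440, 680, 3)
```

View pics/ov_t0.png

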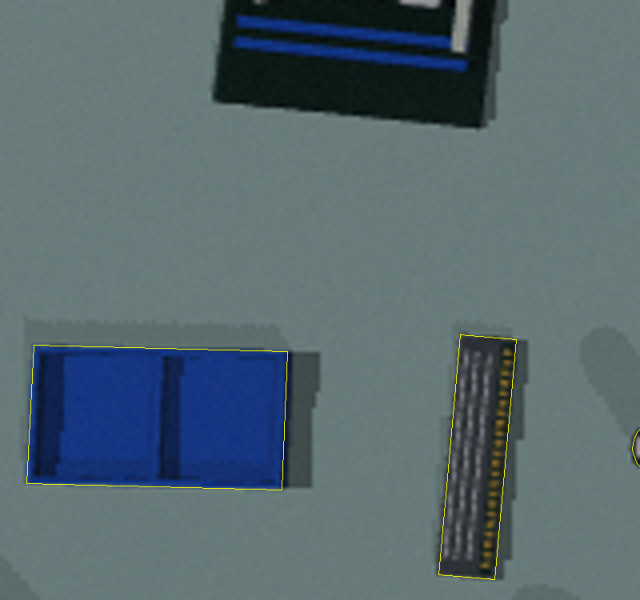

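View pics/ov_t1.png

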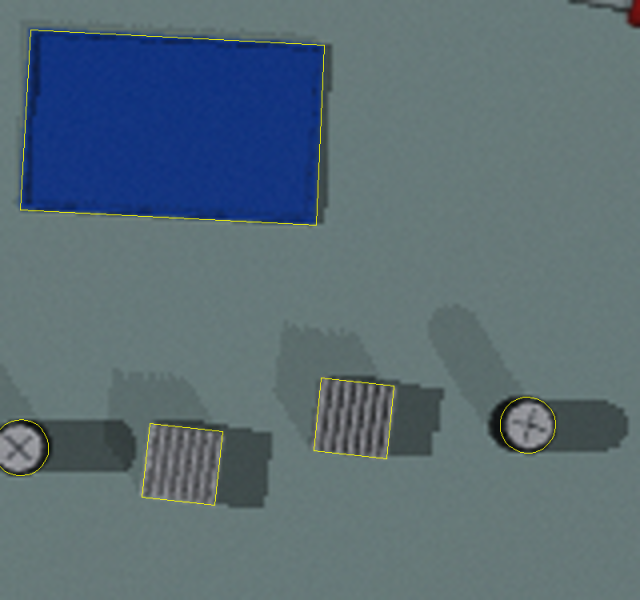

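View pics/ov_t2.png

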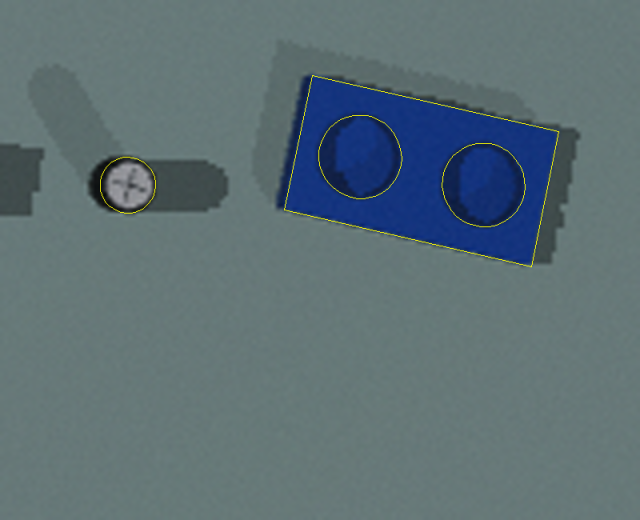

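View pics/ov_s0.png

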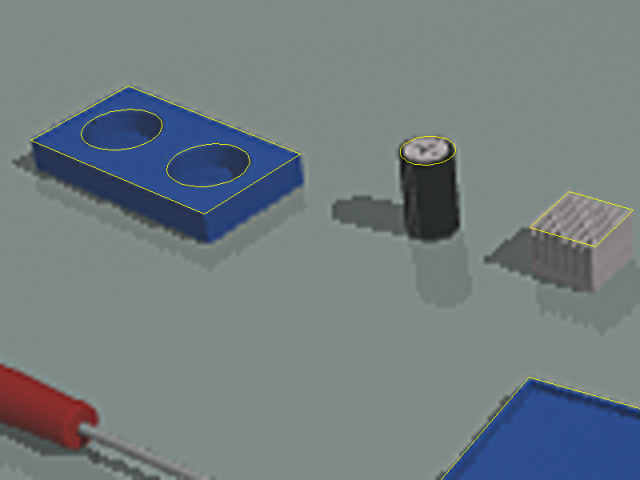

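View pics/ov_s2.png

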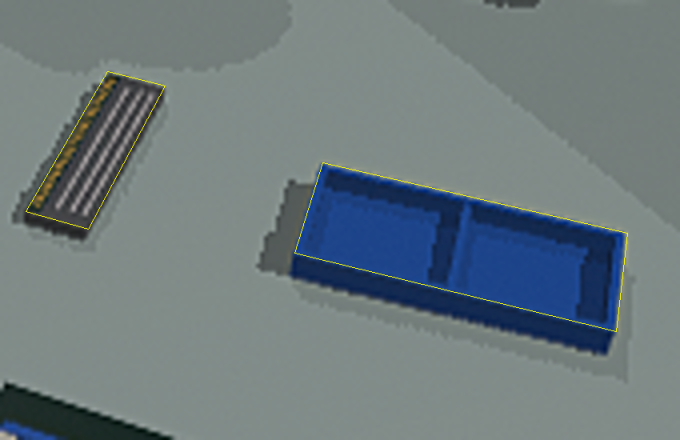

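The overlays in both views sit on the edges of every thing. Triangulated heights were 31–33 for the heat sinks, 49–51 for the capacitors, 6.5 for the module, and 13/20/5 for the holders. These agree with the text. Next is a planning helper.

```bash
cat > plan.py <<'E'
import sys
from h import *
from scipy.spatial.transform import Rotation as Ro
def plan(wps):
    "wps: [(x,y,z,yaw),...]  prints rows from measured pose"
    s=env.state(); p=np.array(s['eef_pos']); R=Ro.from_euler('xyz',s['tcp_rot'])
    print('t',round(s['t'],2),'pos',np.round(p,1),'rot',np.round(s['tcp_rot'],3),'F',np.round(s['ft_force'],1),'op',round(s['opening'],3))
    rows=[]
    for w in wps:
        G=Ro.from_euler('xyz',[np.pi,0,w[3]]); d=np.array(w[:3])-p; rv=(R.inv()*G).as_rotvec()
        n=max(1,int(np.ceil(np.linalg.norm(d)/36)),int(np.ceil(np.abs(rv).max()/.079)))
        for i in range(n):
            k=n-i; d=np.array(w[:3])-p; rv=(R.inv()*G).as_rotvec()
            a=np.clip(np.round(R.inv().apply(d/k)/30,2),-1,1); b=np.clip(np.round(rv/k/.08,2),-1,1)
            p=p+R.apply(a*30); R=R*Ro.from_rotvec(b*.08); rows.append([a.tolist(),b.tolist()])
        print('wp',w,'->',np.round(p,1))
    import json
    for i in range(0,len(rows),5): print(json.dumps(rows[i:i+5]).replace('-0.0,','0,').replace('-0.0]','0]').replace('0.0,','0,').replace('0.0]','0]'))
if __name__=='__main__': plan(eval(sys.argv[1]))
E
python3 plan.py "[(430,330,200,2.0),(450.5,1.4,130,1.47)]"
```

```text
t 0.75 pos [167.2 602.2 214.7] rot [3.141 0.    2.871] F [ 0.3 -0.4 -0.6] op 0.999
wp (430, 330, 200, 2.0) -> [425.8 337.5 200. ]
wp (450.5, 1.4, 130, 1.47) -> [451.9  31.6 130. ]
[[[-0.91, -0.53, 0.04], [0, 0, 0.91]], [[-0.94, -0.47, 0.04], [0, 0, 0.91]], [[-0.97, -0.4, 0.04], [0, 0, 0.91]], [[-1.0, -0.32, 0.04], [0, 0, 0.91]], [[-1.0, -0.25, 0.04], [0, 0, 0.91]]]
[[[-1.0, -0.18, 0.04], [0, 0, 0.91]], [[-1.0, -0.1, 0.04], [0, 0, 0.9]], [[-1.0, -0.02, 0.04], [0, 0, 0.91]], [[-1.0, 0.06, 0.04], [0, 0, 0.9]], [[-1.0, 0.14, 0.04], [0, 0, 0.91]]]
[[[-1.0, 0.22, 0.04], [0, 0, 0.9]], [[-1.0, 0.31, 0.05], [0, 0, 0.91]], [[-1.0, -0.39, 0.23], [0, 0, 0.66]], [[-1.0, -0.33, 0.23], [0, 0, 0.66]], [[-1.0, -0.28, 0.23], [0, 0, 0.66]]]
[[[-1.0, -0.22, 0.23], [0, 0, 0.66]], [[-1.0, -0.16, 0.24], [0, 0, 0.66]], [[-1.0, -0.09, 0.23], [0, 0, 0.66]], [[-1.0, -0.03, 0.24], [0, 0, 0.67]], [[-1.0, 0.05, 0.23], [0, 0, 0.66]]]
[[[-1.0, 0.13, 0.24], [0, 0, 0.67]], [[-1.0, 0.23, 0.23], [0, 0, 0.66]]]
```

```bash
sed -i 's#/36#/29#' plan.py; python3 plan.py "[(430,330,200,2.0),(450.5,1.4,130,1.47)]"
```

```text
t 0.75 pos [167.2 602.2 214.7] rot [3.141 0.    2.871] F [ 0.3 -0.4 -0.6] op 0.999
wp (430, 330, 200, 2.0) -> [430.1 330.  200. ]
wp (450.5, 1.4, 130, 1.47) -> [450.4   1.3 130. ]
[[[-0.78, -0.46, 0.03], [0, 0, 0.78]], [[-0.8, -0.41, 0.04], [0, 0, 0.78]], [[-0.83, -0.36, 0.03], [0, 0, 0.78]], [[-0.85, -0.3, 0.04], [0, 0, 0.78]], [[-0.86, -0.25, 0.03], [0, 0, 0.78]]]
[[[-0.88, -0.2, 0.04], [0, 0, 0.78]], [[-0.89, -0.14, 0.03], [0, 0, 0.78]], [[-0.9, -0.09, 0.04], [0, 0, 0.78]], [[-0.9, -0.03, 0.03], [0, 0, 0.77]], [[-0.9, 0.03, 0.04], [0, 0, 0.78]]]
[[[-0.9, 0.08, 0.03], [0, 0, 0.77]], [[-0.89, 0.14, 0.04], [0, 0, 0.78]], [[-0.88, 0.19, 0.03], [0, 0, 0.77]], [[-0.86, 0.25, 0.04], [0, 0, 0.78]], [[-0.85, -0.33, 0.19], [0, 0, 0.55]]]
[[[-0.87, -0.29, 0.19], [0, 0, 0.55]], [[-0.88, -0.25, 0.2], [0, 0, 0.55]], [[-0.89, -0.21, 0.19], [0, 0, 0.55]], [[-0.9, -0.17, 0.2], [0, 0, 0.55]], [[-0.9, -0.13, 0.19], [0, 0, 0.55]]]
[[[-0.91, -0.1, 0.2], [0, 0, 0.55]], [[-0.91, -0.05, 0.19], [0, 0, 0.55]], [[-0.92, -0.02, 0.2], [0, 0, 0.56]], [[-0.91, 0.03, 0.19], [0, 0, 0.55]], [[-0.91, 0.07, 0.2], [0, 0, 0.56]]]
[[[-0.92, 0.1, 0.19], [0, 0, 0.55]]]
```

Call:
drive_tool --increments '[[[-0.78,-0.46,0.03],[0,0,0.78]],[[-0.8,-0.41,0.04],[0,0,0.78]],[[-0.83,-0.36,0.03],[0,0,0.78]],[[-0.85,-0.3,0.04],[0,0,0.78]],[[-0.86,-0.25,0.03],[0,0,0.78]]]' --jaw 1

```text
t: 1.17
eef_pos: [261.7, 504.0, 209.5]
tcp_rot: [3.141, 0.0, 2.556]
ft_force: [0.1, 0.5, -1.2]
opening: 0.997
```

Call:
drive_tool --increments '[[[-0.88,-0.2,0.04],[0,0,0.78]],[[-0.89,-0.14,0.03],[0,0,0.78]],[[-0.9,-0.09,0.04],[0,0,0.78]],[[-0.9,-0.03,0.03],[0,0,0.77]],[[-0.9,0.03,0.04],[0,0,0.78]]]'

```text
t: 1.58
eef_pos: [355.8, 406.6, 204.3]
tcp_rot: [3.141, -0.0, 2.245]
ft_force: [0.3, -0.1, -0.5]
opening: 0.997
```

Call:
drive_tool --increments '[[[-0.9,0.08,0.03],[0,0,0.77]],[[-0.89,0.14,0.04],[0,0,0.78]],[[-0.88,0.19,0.03],[0,0,0.77]],[[-0.86,0.25,0.04],[0,0,0.78]],[[-0.85,-0.33,0.19],[0,0,0.55]]]'

```text
t: 2.0
eef_pos: [434.7, 302.5, 194.8]
tcp_rot: [3.138, -0.0, 1.952]
ft_force: [-0.4, -0.2, -0.8]
opening: 1.0
```

Call:
drive_tool --increments '[[[-0.87,-0.29,0.19],[0,0,0.55]],[[-0.88,-0.25,0.2],[0,0,0.55]],[[-0.89,-0.21,0.19],[0,0,0.55]],[[-0.9,-0.17,0.2],[0,0,0.55]],[[-0.9,-0.13,0.19],[0,0,0.55]]]'

```text
t: 2.42
eef_pos: [440.5, 164.6, 165.0]
tcp_rot: [3.141, -0.0, 1.734]
ft_force: [1.5, 0.2, 0.4]
opening: 0.998
```

Call:
drive_tool --increments '[[[-0.91,-0.1,0.2],[0,0,0.55]],[[-0.91,-0.05,0.19],[0,0,0.55]],[[-0.92,-0.02,0.2],[0,0,0.56]],[[-0.91,0.03,0.19],[0,0,0.55]],[[-0.91,0.07,0.2],[0,0,0.56]]]'

```text
t: 2.83
eef_pos: [449.0, 27.7, 135.7]
tcp_rot: [3.141, -0.0, 1.512]
ft_force: [-0.2, 0.0, -0.1]
opening: 0.999
```

Call:
drive_tool --increments '[[[-0.92,0.1,0.19],[0,0,0.55]],[[0,0,0],[0,0,0]]]'

```text
t: 3.0
eef_pos: [450.6, -2.0, 129.4]
tcp_rot: [-3.141, 0.0, 1.465]
ft_force: [-0.3, -0.4, -0.9]
opening: 1.001
```

```bash
python3 - <<'E'
from h import *
p=shot("wrist","w1")
E
python3 plan.py "[(450.5,1.4,60,1.47),(450.5,1.4,14,1.47)]"
```

```text
t 3.05 pos [450.4  -0.5 129.7] rot [-3.141 -0.     1.466] F [-0.2  0.8  0.7] op 1.0
wp (450.5, 1.4, 60, 1.47) -> [450.6   1.3  60.1]
wp (450.5, 1.4, 14, 1.47) -> [450.6   1.3  13.9]
[[[0.02, 0, 0.77], [0, 0, -0.02]], [[0.02, 0, 0.78], [0, 0, -0.01]], [[0.02, 0, 0.77], [-0.01, 0, -0.02]], [[0, 0, 0.77], [0, 0, 0]], [[0, 0, 0.77], [0, 0, 0]]]
```

View pics/w1.png

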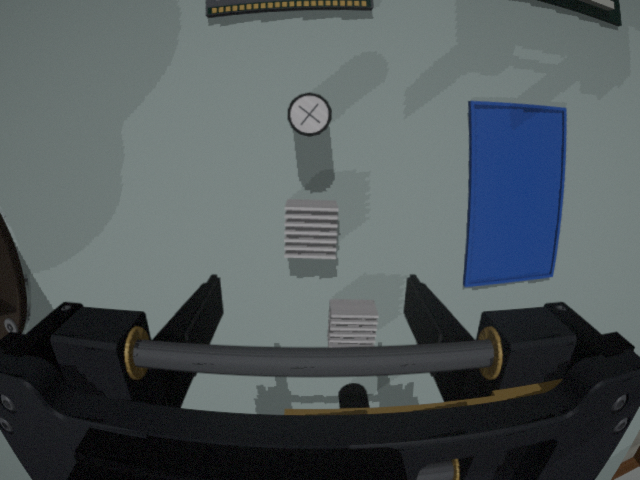

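The wrist view shows heat sink 1 at (312,230), centred between the fingertips (215 and 411) and square to the jaws. Descending.

Call:
drive_tool --increments '[[[0.02,0,0.77],[0,0,0]],[[0.02,0,0.78],[0,0,0]],[[0.02,0,0.77],[0,0,0]],[[0,0,0.77],[0,0,0]],[[0,0,0.77],[0,0,0]]]'

```text
t: 3.47
eef_pos: [450.8, 4.0, 13.6]
tcp_rot: [3.141, -0.0, 1.472]
ft_force: [1.0, -0.8, -0.6]
opening: 0.999
```

Call:
drive_tool --increments '[[[0,0,0],[0,0,0]],[[0,0,0],[0,0,0]],[[0,0,0],[0,0,0]],[[0,0,0],[0,0,0]],[[0,0,0],[0,0,0]]]' --jaw -1

```text
t: 3.88
eef_pos: [451.1, 3.2, 15.4]
tcp_rot: [3.139, -0.0, 1.47]
ft_force: [-0.2, 0.4, 0.1]
opening: 0.704
```

Call:
drive_tool --increments '[[[0,0,0],[0,0,0]],[[0,0,0],[0,0,0]],[[0,0,0],[0,0,0]]]'

```text
t: 4.13
eef_pos: [450.7, 3.1, 14.6]
tcp_rot: [3.141, -0.0, 1.47]
ft_force: [0.4, 0.2, -0.2]
opening: 0.497
```

Call:
drive_tool --increments '[[[0,0,0],[0,0,0]],[[0,0,0],[0,0,0]],[[0,0,0],[0,0,0]],[[0,0,0],[0,0,0]]]'

```text
t: 4.47
eef_pos: [450.5, 3.1, 14.4]
tcp_rot: [3.142, -0.0, 1.47]
ft_force: [-1.1, 0.1, 6.0]
opening: 0.413
```

```bash
python3 plan.py "[(450.5,1.4,100,1.47),(480,200,120,1.5),(472.3,403.1,100,1.46)]"
```

```text
t 4.47 pos [450.5   3.1  14.4] rot [ 3.142 -0.     1.47 ] F [-1.1  0.1  6. ] op 0.413
wp (450.5, 1.4, 100, 1.47) -> [450.4   1.6  99.9]
wp (480, 200, 120, 1.5) -> [480.  200.1 120. ]
wp (472.3, 403.1, 100, 1.46) -> [472.3 403.2  99.9]
[[[-0.02, 0, -0.95], [0, 0, 0]], [[-0.02, 0, -0.95], [0, 0, 0]], [[-0.01, 0, -0.95], [0, 0, 0]], [[0.95, 0.05, -0.1], [0, 0, -0.05]], [[0.95, 0.05, -0.09], [0, 0, -0.05]]]
[[[0.96, 0.05, -0.1], [0, 0, -0.05]], [[0.95, 0.06, -0.09], [0, 0, -0.06]], [[0.96, 0.06, -0.1], [0, 0, -0.05]], [[0.95, 0.06, -0.09], [0, 0, -0.06]], [[0.96, 0.07, -0.1], [0, 0, -0.05]]]
[[[0.84, -0.09, 0.08], [0, 0, 0.06]], [[0.84, -0.1, 0.08], [0, 0, 0.06]], [[0.84, -0.1, 0.08], [0, 0, 0.06]], [[0.84, -0.1, 0.09], [0, 0, 0.06]], [[0.84, -0.11, 0.08], [0, 0, 0.06]]]
[[[0.84, -0.11, 0.09], [0, 0, 0.07]], [[0.84, -0.12, 0.08], [0, 0, 0.06]], [[0.84, -0.12, 0.09], [0, 0, 0.07]]]
```

Gripped: 0.413 × 95 ≈ 39 mm. Lift and carry to the far bay.

Call:
drive_tool --increments '[[[0,0,-0.95],[0,0,0]],[[0,0,-0.95],[0,0,0]],[[0,0,-0.95],[0,0,0]],[[0.95,0.05,-0.1],[0,0,-0.05]],[[0.95,0.05,-0.1],[0,0,-0.05]]]'

```text
t: 4.88
eef_pos: [459.9, 59.4, 107.2]
tcp_rot: [3.139, -0.0, 1.475]
ft_force: [0.6, 1.0, -0.8]
opening: 0.418
```

Call:
drive_tool --increments '[[[0.95,0.05,-0.1],[0,0,-0.05]],[[0.95,0.06,-0.1],[0,0,-0.05]],[[0.95,0.06,-0.1],[0,0,-0.05]],[[0.95,0.06,-0.1],[0,0,-0.05]],[[0.95,0.06,-0.1],[0,0,-0.05]]]'

```text
t: 5.3
eef_pos: [479.7, 202.2, 120.7]
tcp_rot: [-3.141, 0.0, 1.498]
ft_force: [0.4, -0.1, -1.4]
opening: 0.415
```

```bash
python3 plan.py "[(472.3,403.1,100,1.55)]"
```

```text
t 5.3 pos [479.7 202.2 120.7] rot [-3.141  0.     1.498] F [ 0.4 -0.1 -1.4] op 0.415
wp (472.3, 403.1, 100, 1.55) -> [472.2 403.2 100. ]
[[[0.95, -0.1, 0.1], [0, 0, -0.09]], [[0.95, -0.1, 0.1], [0, 0, -0.09]], [[0.95, -0.09, 0.1], [0, 0, -0.09]], [[0.96, -0.08, 0.1], [0, 0, -0.09]], [[0.95, -0.08, 0.1], [0, 0, -0.1]]]
[[[0.96, -0.07, 0.1], [0, 0, -0.09]], [[0.96, -0.07, 0.09], [0, 0, -0.1]]]
```

Call:
drive_tool --increments '[[[0.95,-0.1,0.1],[0,0,-0.09]],[[0.95,-0.1,0.1],[0,0,-0.09]],[[0.95,-0.09,0.1],[0,0,-0.09]],[[0.95,-0.08,0.1],[0,0,-0.09]],[[0.95,-0.08,0.1],[0,0,-0.1]]]'

```text
t: 5.72
eef_pos: [474.3, 345.2, 105.3]
tcp_rot: [-3.141, 0.0, 1.535]
ft_force: [0.4, -0.2, -0.5]
opening: 0.414
```

Call:
drive_tool --increments '[[[0.95,-0.07,0.1],[0,0,-0.09]],[[0.95,-0.07,0.1],[0,0,-0.1]],[[0,0,0],[0,0,0]],[[0,0,0],[0,0,0]]]'

```text
t: 6.05
eef_pos: [471.7, 401.8, 98.9]
tcp_rot: [-3.141, 0.001, 1.552]
ft_force: [0.4, -0.6, -1.0]
opening: 0.414
```

```bash
python3 - <<'E'
from h import *
p=shot("wrist","w2")
E
python3 plan.py "[(472.9,403.1,20,1.55)]"
```

```text
t 6.1 pos [471.9 400.8  99.2] rot [-3.141e+00  1.000e-03  1.551e+00] F [-0.3  0.2 -0.8] op 0.414
wp (472.9, 403.1, 20, 1.55) -> [472.8 403.1  20. ]
[[[0.03, 0.01, 0.88], [0, 0, 0]], [[0.02, 0.01, 0.88], [-0.01, 0, 0.01]], [[0.03, 0.01, 0.88], [0, 0.01, 0]]]
```

View pics/w2.png

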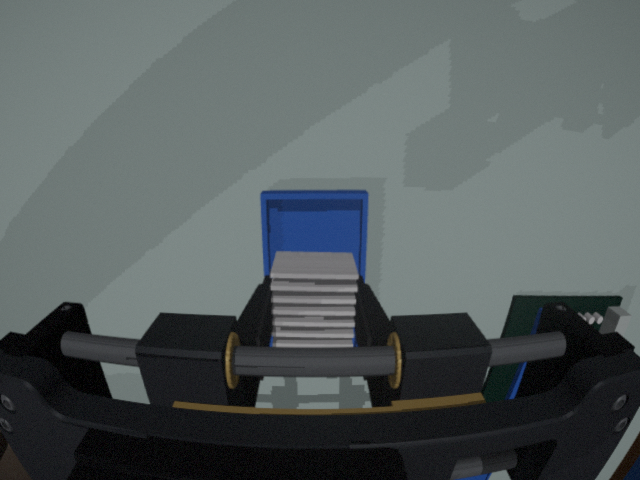

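The held heat sink (314,300) is level and lined up with the tray (263–368 wide). Descending.

Call:
drive_tool --increments '[[[0.03,0.01,0.88],[0,0,0]],[[0.02,0.01,0.88],[0,0,0]],[[0.02,0.01,0.7],[0,0,0]],[[0,0,0.2],[0,0,0]],[[0,0,0],[0,0,0]]]'

```text
t: 6.52
eef_pos: [473.0, 401.5, 19.2]
tcp_rot: [-3.139, 0.001, 1.549]
ft_force: [0.1, 0.4, -0.5]
opening: 0.418
```

Call:
drive_tool --increments '[[[0,0,0],[0,0,0]]]'

```text
t: 6.6
eef_pos: [473.7, 402.2, 20.3]
tcp_rot: [-3.141, 0.0, 1.549]
ft_force: [0.4, 0.5, -1.6]
opening: 0.417
```

Call:
drive_tool --increments '[[[0,0,0.03],[0,0,0]],[[0,0,0],[0,0,0]]]'

```text
t: 6.77
eef_pos: [473.7, 402.7, 19.7]
tcp_rot: [3.141, -0.001, 1.549]
ft_force: [-0.6, 0.8, -0.9]
opening: 0.42
```

Call:
drive_tool --increments '[[[0,0,0],[0,0,0]],[[0,0,0],[0,0,0]],[[0,0,0],[0,0,0]],[[0,0,0],[0,0,0]],[[0,0,0],[0,0,0]]]' --jaw 0.6

```text
t: 7.18
eef_pos: [473.3, 403.0, 19.1]
tcp_rot: [3.141, -0.0, 1.55]
ft_force: [0.1, 0.1, -0.6]
opening: 0.712
```

```bash
python3 plan.py "[(473,402,110,1.55),(480,200,140,1.50),(476.3,-92.2,125,1.47)]"
```

```text
t 7.18 pos [473.3 403.   19.1] rot [ 3.141 -0.     1.55 ] F [ 0.1  0.1 -0.6] op 0.712
wp (473, 402, 110, 1.55) -> [473.  402.1 110. ]
wp (480, 200, 140, 1.5) -> [479.9 200.  140. ]
wp (476.3, -92.2, 125, 1.47) -> [476.3 -92.3 125. ]
[[[-0.01, 0, -0.76], [0, 0, 0]], [[-0.01, 0, -0.76], [0, 0, 0]], [[-0.01, -0.01, -0.75], [0, 0, 0]], [[0, 0, -0.76], [0, 0, 0]], [[-0.84, 0.05, -0.12], [0, 0, 0.08]]]
[[[-0.84, 0.05, -0.13], [0, 0, 0.08]], [[-0.84, 0.06, -0.12], [0, 0, 0.08]], [[-0.84, 0.06, -0.13], [0, 0, 0.08]], [[-0.84, 0.07, -0.12], [0, 0, 0.08]], [[-0.84, 0.07, -0.13], [0, 0, 0.08]]]
[[[-0.84, 0.08, -0.12], [0, 0, 0.07]], [[-0.84, 0.08, -0.13], [0, 0, 0.08]], [[-0.88, 0.05, 0.05], [0, 0, 0.03]], [[-0.88, 0.05, 0.04], [0, 0, 0.03]], [[-0.88, 0.06, 0.05], [0, 0, 0.03]]]
[[[-0.89, 0.06, 0.04], [0, 0, 0.04]], [[-0.88, 0.06, 0.05], [0, 0, 0.03]], [[-0.88, 0.06, 0.04], [0, 0, 0.04]], [[-0.89, 0.07, 0.05], [0, 0, 0.03]], [[-0.88, 0.07, 0.04], [0, 0, 0.04]]]
[[[-0.89, 0.07, 0.05], [0, 0, 0.03]], [[-0.88, 0.07, 0.04], [0, 0, 0.04]], [[-0.89, 0.08, 0.05], [0, 0, 0.03]]]
```

Call:
drive_tool --increments '[[[0,0,-0.76],[0,0,0]],[[0,0,-0.76],[0,0,0]],[[0,0,-0.76],[0,0,0]],[[0,0,-0.76],[0,0,0]],[[-0.84,0.05,-0.12],[0,0,0.08]]]'

```text
t: 7.6
eef_pos: [475.5, 380.9, 117.6]
tcp_rot: [3.136, -0.004, 1.546]
ft_force: [-0.3, -0.3, -0.1]
opening: 0.804
```

```bash
python3 - <<'E'
from h import *
p=shot("wrist","w3")
E
```

```text
(no output)
```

View pics/w3.png

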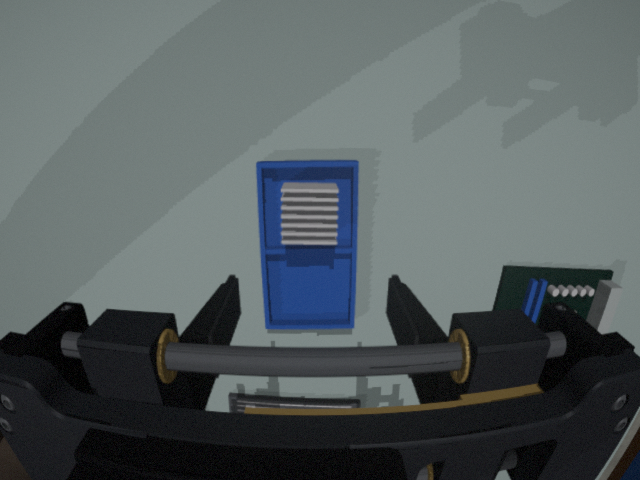

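Heat sink 1 sits flat in the far bay (310,215). On to heat sink 2.

Call:
drive_tool --increments '[[[-0.84,0.05,-0.13],[0,0,0.08]],[[-0.84,0.06,-0.12],[0,0,0.08]],[[-0.84,0.06,-0.13],[0,0,0.08]],[[-0.84,0.07,-0.12],[0,0,0.08]],[[-0.84,0.07,-0.13],[0,0,0.08]]]' --jaw 1

```text
t: 8.07
eef_pos: [478.3, 250.3, 132.7]
tcp_rot: [-3.141, 0.0, 1.511]
ft_force: [0.5, 1.4, 0.1]
opening: 0.996
```

Call:
drive_tool --increments '[[[-0.84,0.08,-0.12],[0,0,0.07]],[[-0.84,0.08,-0.13],[0,0,0.08]],[[-0.88,0.05,0.05],[0,0,0.03]],[[-0.88,0.05,0.04],[0,0,0.03]],[[-0.88,0.06,0.05],[0,0,0.03]]]'

```text
t: 8.48
eef_pos: [478.9, 120.3, 136.0]
tcp_rot: [3.141, -0.0, 1.492]
ft_force: [0.5, 0.2, 0.0]
opening: 0.999
```

Call:
drive_tool --increments '[[[-0.89,0.06,0.04],[0,0,0.04]],[[-0.88,0.06,0.05],[0,0,0.03]],[[-0.88,0.06,0.04],[0,0,0.04]],[[-0.89,0.07,0.05],[0,0,0.03]],[[-0.88,0.07,0.04],[0,0,0.04]]]'

```text
t: 8.9
eef_pos: [477.3, -12.7, 129.3]
tcp_rot: [-3.142, -0.0, 1.478]
ft_force: [0.5, 0.5, 0.6]
opening: 1.0
```

Call:
drive_tool --increments '[[[-0.89,0.07,0.05],[0,0,0.03]],[[-0.88,0.07,0.04],[0,0,0.04]],[[-0.89,0.08,0.05],[0,0,0.03]],[[0,0,0],[0,0,0]]]'

```text
t: 9.23
eef_pos: [476.7, -94.9, 124.9]
tcp_rot: [3.141, 0.0, 1.467]
ft_force: [-0.4, 0.1, -0.4]
opening: 1.005
```

```bash
python3 - <<'E'
from h import *
p=shot("wrist","w4")
E
python3 plan.py "[(476.3,-92.2,15,1.47)]"
```

```text
t 9.28 pos [476.4 -93.2 124.9] rot [-3.141 -0.     1.467] F [ 0.3  0.8 -1.1] op 1.001
wp (476.3, -92.2, 15, 1.47) -> [476.2 -92.3  15.1]
[[[0.01, 0, 0.92], [0, 0, -0.01]], [[0.01, 0, 0.91], [0, 0, -0.01]], [[0.01, 0, 0.92], [0, 0, -0.01]], [[0, -0.01, 0.91], [0, 0, -0.01]]]
```

View pics/w4.png

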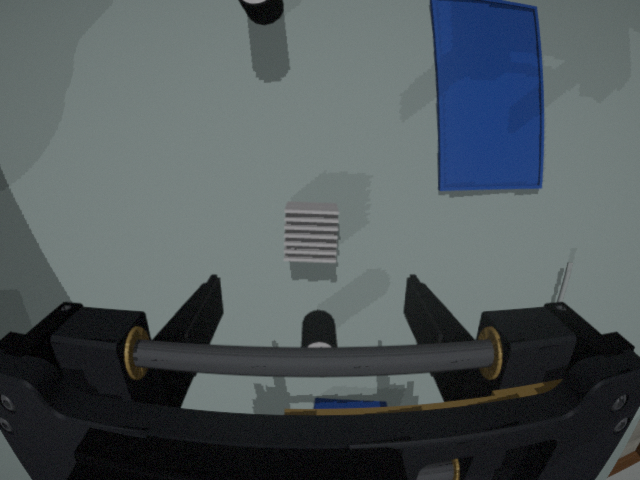

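Heat sink 2 at (312,233) is centred between the jaws.

Call:
drive_tool --increments '[[[0.01,0,0.92],[0,0,0]],[[0.01,0,0.91],[0,0,0]],[[0.01,0,0.92],[0,0,0]],[[0,0,0.91],[0,0,0]],[[0,0,0],[0,0,0]]]'

```text
t: 9.7
eef_pos: [474.8, -89.2, 11.8]
tcp_rot: [-3.135, -0.002, 1.471]
ft_force: [-0.1, 0.4, -0.6]
opening: 1.002
```

Call:
drive_tool --increments '[[[0,0,0],[0,0,0]],[[0,0,0],[0,0,0]],[[0,0,0],[0,0,0]],[[0,0,0],[0,0,0]],[[0,0,0],[0,0,0]]]' --jaw -1

```text
t: 10.12
eef_pos: [477.1, -90.6, 16.5]
tcp_rot: [3.14, 0.0, 1.47]
ft_force: [0.2, -0.8, 0.5]
opening: 0.707
```

Call:
drive_tool --increments '[[[0,0,0],[0,0,0]],[[0,0,0],[0,0,0]],[[0,0,0],[0,0,0]],[[0,0,0],[0,0,0]],[[0,0,0],[0,0,0]]]'

```text
t: 10.53
eef_pos: [476.6, -90.6, 15.5]
tcp_rot: [-3.141, -0.0, 1.47]
ft_force: [-0.9, -0.5, 4.0]
opening: 0.417
```

Call:
drive_tool --increments '[[[0,0,0],[0,0,0]],[[0,0,0],[0,0,0]]]'

```text
t: 10.7
eef_pos: [476.6, -90.6, 15.5]
tcp_rot: [-3.142, -0.0, 1.47]
ft_force: [-1.4, 0.0, 4.7]
opening: 0.418
```

```bash
python3 plan.py "[(476.3,-92.2,110,1.47),(478,120,125,1.5),(473,333.1,100,1.55)]"
```

```text
t 10.7 pos [476.6 -90.6  15.5] rot [-3.142 -0.     1.47 ] F [-1.4  0.   4.7] op 0.418
wp (476.3, -92.2, 110, 1.47) -> [476.1 -92.3 110. ]
wp (478, 120, 125, 1.5) -> [477.9 120.1 125. ]
wp (473, 333.1, 100, 1.55) -> [473.  333.1 100.1]
[[[-0.01, 0, -0.79], [0, 0, 0]], [[-0.02, 0, -0.79], [0, 0, 0]], [[-0.01, 0, -0.79], [0, 0, 0]], [[-0.02, -0.01, -0.78], [0, 0, 0]], [[0.88, -0.08, -0.06], [0, 0, -0.05]]]
[[[0.88, -0.08, -0.06], [0, 0, -0.05]], [[0.88, -0.07, -0.06], [0, 0, -0.05]], [[0.88, -0.07, -0.06], [0, 0, -0.04]], [[0.88, -0.07, -0.06], [0, 0, -0.05]], [[0.89, -0.06, -0.07], [0, 0, -0.04]]]
[[[0.88, -0.06, -0.06], [0, 0, -0.05]], [[0.89, -0.07, -0.07], [0, 0, -0.04]], [[0.88, -0.08, 0.1], [0, 0, -0.08]], [[0.88, -0.08, 0.1], [0, 0, -0.08]], [[0.89, -0.07, 0.11], [0, 0, -0.08]]]
[[[0.89, -0.07, 0.1], [0, 0, -0.08]], [[0.88, -0.06, 0.11], [0, 0, -0.08]], [[0.89, -0.06, 0.1], [0, 0, -0.08]], [[0.89, -0.05, 0.11], [0, 0, -0.07]], [[0.88, -0.04, 0.1], [0, 0, -0.08]]]
```

Call:
drive_tool --increments '[[[0,0,-0.79],[0,0,0]],[[0,0,-0.79],[0,0,0]],[[0,0,-0.79],[0,0,0]],[[0,0,-0.78],[0,0,0]],[[0.86,-0.08,-0.06],[0,0,-0.05]]]'

```text
t: 11.12
eef_pos: [478.8, -67.0, 115.0]
tcp_rot: [3.136, 0.001, 1.471]
ft_force: [0.6, 0.4, -1.2]
opening: 0.416
```

Call:
drive_tool --increments '[[[0.88,-0.08,-0.06],[0,0,-0.05]],[[0.88,-0.07,-0.06],[0,0,-0.05]],[[0.88,-0.07,-0.06],[0,0,-0.04]],[[0.88,-0.07,-0.06],[0,0,-0.05]],[[0.88,-0.06,-0.07],[0,0,-0.04]]]'

```text
t: 11.53
eef_pos: [477.9, 69.0, 121.0]
tcp_rot: [-3.141, -0.0, 1.492]
ft_force: [0.4, -0.3, -0.2]
opening: 0.416
```

Call:
drive_tool --increments '[[[0.88,-0.06,-0.06],[0,0,-0.05]],[[0.88,-0.07,-0.07],[0,0,-0.04]],[[0.88,-0.08,0.1],[0,0,-0.08]],[[0.88,-0.08,0.1],[0,0,-0.08]],[[0.88,-0.07,0.11],[0,0,-0.08]]]'

```text
t: 11.95
eef_pos: [476.3, 201.5, 115.4]
tcp_rot: [3.142, -0.0, 1.519]
ft_force: [0.2, 0.3, -1.0]
opening: 0.418
```

Call:
drive_tool --increments '[[[0.88,-0.07,0.1],[0,0,-0.08]],[[0.88,-0.06,0.11],[0,0,-0.08]],[[0.88,-0.06,0.1],[0,0,-0.08]],[[0.88,-0.05,0.11],[0,0,-0.07]],[[0.88,-0.04,0.1],[0,0,-0.08]]]'

```text
t: 12.37
eef_pos: [473.0, 333.7, 99.6]
tcp_rot: [-3.141, 0.0, 1.55]
ft_force: [0.9, -0.7, -0.4]
opening: 0.411
```

Call:
drive_tool --increments '[[[0,0,0],[0,0,0]],[[0,0,0],[0,0,0]]]'

```text
t: 12.53
eef_pos: [472.8, 333.2, 99.4]
tcp_rot: [-3.141, 0.0, 1.552]
ft_force: [-0.3, -0.8, -0.6]
opening: 0.414
```

```bash
python3 - <<'E'
from h import *
p=shot("wrist","w5")
E
python3 plan.py "[(473,333.1,19.8,1.55)]"
```

```text
t 12.58 pos [472.9 332.4  99.6] rot [-3.141  0.     1.551] F [ 0.4 -0.2 -0.5] op 0.415
wp (473, 333.1, 19.8, 1.55) -> [472.9 333.2  19.8]
[[[0.01, 0, 0.89], [0, 0, 0]], [[0.01, 0, 0.88], [0, 0, 0.01]], [[0.01, 0, 0.89], [-0.01, 0.01, 0]]]
```

View pics/w5.png

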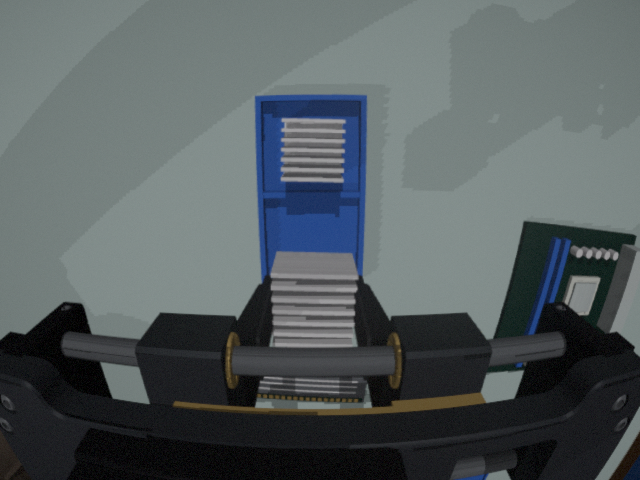

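Lined up the same way over the near bay. Lowering gently at the end.

Call:
drive_tool --increments '[[[0.01,0,0.88],[0,0,0]],[[0.01,0,0.88],[0,0,0]],[[0,0,0.6],[0,0,0]],[[0,0,0.2],[0,0,0]],[[0,0,0.08],[0,0,0]]]'

```text
t: 13.0
eef_pos: [473.2, 331.9, 20.0]
tcp_rot: [-3.14, 0.001, 1.549]
ft_force: [0.1, -0.6, -0.7]
opening: 0.41
```

Call:
drive_tool --increments '[[[0,0,0],[0,0,0]],[[0,0,0],[0,0,0]]]'

```text
t: 13.17
eef_pos: [473.9, 332.9, 21.9]
tcp_rot: [3.14, -0.001, 1.55]
ft_force: [0.2, 0.6, -0.5]
opening: 0.42
```

Call:
drive_tool --increments '[[[0,0,0.04],[0,0,0]],[[0,0,0],[0,0,0]],[[0,0,0],[0,0,0]]]'

```text
t: 13.42
eef_pos: [473.6, 333.2, 20.3]
tcp_rot: [3.141, -0.001, 1.55]
ft_force: [-1.1, -0.5, -0.7]
opening: 0.417
```

Call:
drive_tool --increments '[[[0,0,0],[0,0,0]],[[0,0,0],[0,0,0]],[[0,0,0],[0,0,0]],[[0,0,0],[0,0,0]],[[0,0,0],[0,0,0]]]' --jaw 0.6

```text
t: 13.83
eef_pos: [473.3, 333.1, 19.7]
tcp_rot: [3.142, -0.0, 1.55]
ft_force: [-0.1, 0.1, -0.8]
opening: 0.709
```

```bash
python3 plan.py "[(473,333,110,1.55),(459.2,88.3,140,1.57)]"
```

```text
t 13.83 pos [473.3 333.1  19.7] rot [ 3.142 -0.     1.55 ] F [-0.1  0.1 -0.8] op 0.709
wp (473, 333, 110, 1.55) -> [473.  333.1 110. ]
wp (459.2, 88.3, 140, 1.57) -> [459.1  88.4 139.9]
[[[0, 0, -0.75], [0, 0, 0]], [[0, 0, -0.75], [0, 0, 0]], [[0, -0.01, -0.76], [0, 0, 0]], [[0, 0, -0.75], [0, 0, 0]], [[-0.91, -0.03, -0.11], [0, 0, -0.03]]]
[[[-0.91, -0.03, -0.11], [0, 0, -0.03]], [[-0.91, -0.04, -0.11], [0, 0, -0.03]], [[-0.91, -0.04, -0.11], [0, 0, -0.03]], [[-0.9, -0.04, -0.11], [0, 0, -0.03]], [[-0.91, -0.04, -0.11], [0, 0, -0.02]]]
[[[-0.9, -0.05, -0.11], [0, 0, -0.03]], [[-0.91, -0.05, -0.12], [0, 0, -0.02]], [[-0.9, -0.05, -0.11], [0, 0, -0.03]]]
```

Call:
drive_tool --increments '[[[0,0,-0.75],[0,0,0]],[[0,0,-0.75],[0,0,0]],[[0,0,-0.75],[0,0,0]],[[0,0,-0.75],[0,0,0]],[[-0.91,-0.03,-0.11],[0,0,-0.03]]]'

```text
t: 14.25
eef_pos: [473.5, 308.8, 116.4]
tcp_rot: [3.136, -0.004, 1.555]
ft_force: [-0.7, -0.6, 0.3]
opening: 0.802
```

Call:
drive_tool --increments '[[[-0.91,-0.03,-0.11],[0,0,-0.03]],[[-0.91,-0.04,-0.11],[0,0,-0.03]],[[-0.91,-0.04,-0.11],[0,0,-0.03]],[[-0.9,-0.04,-0.11],[0,0,-0.03]],[[-0.9,-0.04,-0.11],[0,0,-0.02]]]' --jaw 1

```text
t: 14.67
eef_pos: [464.1, 168.7, 129.7]
tcp_rot: [3.141, -0.0, 1.564]
ft_force: [0.3, 0.4, 0.0]
opening: 0.994
```

Call:
drive_tool --increments '[[[-0.9,-0.05,-0.11],[0,0,-0.03]],[[-0.91,-0.05,-0.11],[0,0,-0.02]],[[-0.9,-0.05,-0.11],[0,0,-0.03]],[[0,0,0],[0,0,0]],[[0,0,0],[0,0,0]]]'

```text
t: 15.08
eef_pos: [459.6, 87.7, 139.6]
tcp_rot: [3.141, -0.0, 1.567]
ft_force: [0.1, 0.9, -0.3]
opening: 0.998
```

```bash
python3 - <<'E'
from h import *
p=shot("wrist","w6"); p=shot("top","top6")
E
python3 plan.py "[(459.2,88.3,23,1.57)]"
```

```text
t 15.18 pos [459.5  89.  139.3] rot [ 3.141 -0.     1.57 ] F [ 0.9  0.1 -0.5] op 0.995
wp (459.2, 88.3, 23, 1.57) -> [459.2  88.2  22.9]
[[[-0.01, 0, 0.78], [0, 0, 0]], [[0, 0, 0.77], [0, 0, 0]], [[-0.01, 0, 0.78], [0, 0, 0]], [[0, -0.01, 0.77], [0, 0, 0]], [[-0.01, 0, 0.78], [0, 0, 0]]]
```

View pics/w6.png

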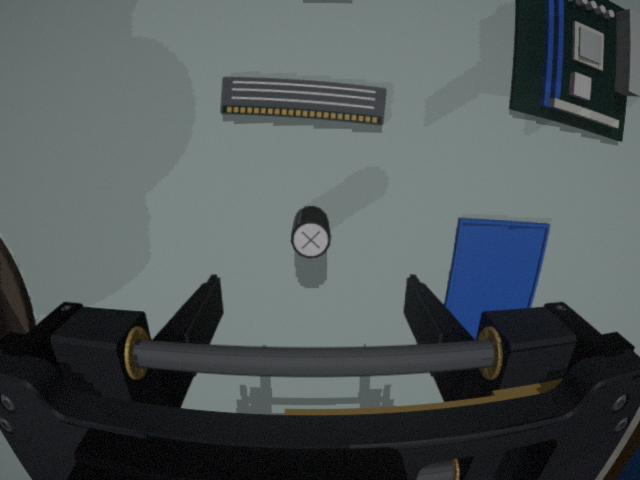

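View pics/top6.png

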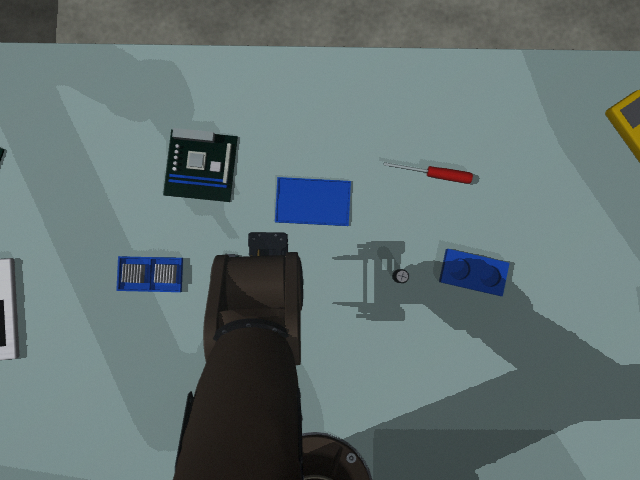

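Both heat sinks are in their bays: (133,273) and (166,273) in the top view. Capacitor 1 is centred between the jaws at (311,240).

Call:
drive_tool --increments '[[[0,0,0.95],[0,0,0]],[[0,0,0.95],[0,0,0]],[[0,0,0.95],[0,0,0]],[[0,0,0.7],[0,0,0]],[[0,0,0.33],[0,0,0]]]'

```text
t: 15.6
eef_pos: [458.4, 89.7, 20.4]
tcp_rot: [-3.138, 0.0, 1.571]
ft_force: [-0.2, 0.8, 0.7]
opening: 0.999
```

Call:
drive_tool --increments '[[[0,0,0],[0,0,0]],[[0,0,0],[0,0,0]],[[0,0,0],[0,0,0]],[[0,0,0],[0,0,0]],[[0,0,0],[0,0,0]]]' --jaw -1

```text
t: 16.02
eef_pos: [459.8, 88.9, 23.8]
tcp_rot: [3.14, -0.0, 1.57]
ft_force: [-0.1, -0.1, 0.7]
opening: 0.705
```

Call:
drive_tool --increments '[[[0,0,0],[0,0,0]],[[0,0,0],[0,0,0]],[[0,0,0],[0,0,0]],[[0,0,0],[0,0,0]],[[0,0,0],[0,0,0]]]'

```text
t: 16.43
eef_pos: [459.5, 88.7, 23.0]
tcp_rot: [3.141, -0.0, 1.57]
ft_force: [-0.3, 0.1, 0.2]
opening: 0.35
```

Call:
drive_tool --increments '[[[0,0,0],[0,0,0]],[[0,0,0],[0,0,0]],[[0,0,0],[0,0,0]],[[0,0,0],[0,0,0]]]'

```text
t: 16.77
eef_pos: [459.4, 88.7, 22.9]
tcp_rot: [-3.142, -0.0, 1.57]
ft_force: [0.1, -0.8, 1.1]
opening: 0.31
```

```bash
python3 plan.py "[(459.2,88.3,125,1.57),(480,-130,140,1.5),(475.1,-386.3,120,1.36)]"
```

```text
t 16.77 pos [459.4  88.7  22.9] rot [-3.142 -0.     1.57 ] F [ 0.1 -0.8  1.1] op 0.31
wp (459.2, 88.3, 125, 1.57) -> [459.1  88.4 124.9]
wp (480, -130, 140, 1.5) -> [ 480.1 -130.   139.9]
wp (475.1, -386.3, 120, 1.36) -> [ 475.2 -386.2  120.1]
[[[0, 0, -0.85], [0, 0, 0]], [[0, 0, -0.85], [0, 0, 0]], [[-0.01, 0, -0.85], [0, 0, 0]], [[0, -0.01, -0.85], [0, 0, 0]], [[-0.91, 0.09, -0.06], [0, 0, 0.11]]]
[[[-0.91, 0.1, -0.06], [0, 0, 0.11]], [[-0.91, 0.1, -0.06], [0, 0, 0.11]], [[-0.91, 0.11, -0.06], [0, 0, 0.11]], [[-0.9, 0.12, -0.07], [0, 0, 0.11]], [[-0.91, 0.13, -0.06], [0, 0, 0.11]]]
[[[-0.9, 0.13, -0.07], [0, 0, 0.11]], [[-0.9, 0.15, -0.06], [0, 0, 0.11]], [[-0.95, 0.05, 0.07], [0, 0, 0.19]], [[-0.95, 0.06, 0.07], [0, 0, 0.19]], [[-0.95, 0.08, 0.07], [0, 0, 0.2]]]
[[[-0.94, 0.09, 0.08], [0, 0, 0.19]], [[-0.94, 0.11, 0.07], [0, 0, 0.2]], [[-0.94, 0.12, 0.08], [0, 0, 0.19]], [[-0.94, 0.14, 0.07], [0, 0, 0.2]], [[-0.94, 0.15, 0.08], [0, 0, 0.19]]]
[[[-0.93, 0.17, 0.07], [0, 0, 0.2]]]
```

Call:
drive_tool --increments '[[[0,0,-0.85],[0,0,0]],[[0,0,-0.85],[0,0,0]],[[0,0,-0.85],[0,0,0]],[[0,0,-0.85],[0,0,0]],[[-0.91,0.09,-0.06],[0,0,0.11]]]'

```text
t: 17.18
eef_pos: [463.2, 63.4, 130.4]
tcp_rot: [3.136, -0.001, 1.564]
ft_force: [0.0, -0.2, -0.9]
opening: 0.31
```

Call:
drive_tool --increments '[[[-0.91,0.1,-0.06],[0,0,0.11]],[[-0.91,0.1,-0.06],[0,0,0.11]],[[-0.91,0.11,-0.06],[0,0,0.11]],[[-0.9,0.12,-0.07],[0,0,0.11]],[[-0.91,0.13,-0.06],[0,0,0.11]]]'

```text
t: 17.6
eef_pos: [475.1, -76.5, 136.1]
tcp_rot: [3.142, -0.0, 1.517]
ft_force: [0.9, 0.6, -0.4]
opening: 0.312
```

Call:
drive_tool --increments '[[[-0.9,0.13,-0.07],[0,0,0.11]],[[-0.9,0.15,-0.06],[0,0,0.11]],[[-0.95,0.05,0.07],[0,0,0.19]],[[-0.95,0.06,0.07],[0,0,0.19]],[[-0.95,0.08,0.07],[0,0,0.2]]]'

```text
t: 18.02
eef_pos: [478.5, -216.7, 133.4]
tcp_rot: [-3.141, -0.0, 1.452]
ft_force: [1.0, 0.6, 0.3]
opening: 0.31
```

Call:
drive_tool --increments '[[[-0.94,0.09,0.08],[0,0,0.19]],[[-0.94,0.11,0.07],[0,0,0.2]],[[-0.94,0.12,0.08],[0,0,0.19]],[[-0.94,0.14,0.07],[0,0,0.2]],[[-0.94,0.15,0.08],[0,0,0.19]]]'

```text
t: 18.43
eef_pos: [475.6, -358.9, 121.9]
tcp_rot: [-3.141, -0.0, 1.375]
ft_force: [0.3, 0.1, -1.1]
opening: 0.312
```

Call:
drive_tool --increments '[[[-0.93,0.17,0.07],[0,0,0.2]],[[0,0,0],[0,0,0]],[[0,0,0],[0,0,0]]]'

```text
t: 18.68
eef_pos: [475.0, -386.7, 119.4]
tcp_rot: [-3.141, -0.001, 1.358]
ft_force: [0.3, 0.4, -0.5]
opening: 0.31
```

```bash
python3 - <<'E'
from h import *
p=shot("wrist","w7")
E
python3 plan.py "[(475.1,-386.3,55,1.36),(475.1,-386.3,28.5,1.36)]"
```

```text
t 18.73 pos [ 475.1 -385.6  119.6] rot [-3.141e+00 -1.000e-03  1.359e+00] F [ 0.4  0.2 -1. ] op 0.315
wp (475.1, -386.3, 55, 1.36) -> [ 475.2 -386.3   55.1]
wp (475.1, -386.3, 28.5, 1.36) -> [ 475.2 -386.3   28.4]
[[[-0.01, 0, 0.72], [0, 0, 0]], [[-0.01, 0, 0.72], [-0.01, -0.01, -0.01]], [[0, 0.01, 0.71], [0, 0, 0]], [[0, 0, 0.89], [0, 0, 0]]]
```

View pics/w7.png

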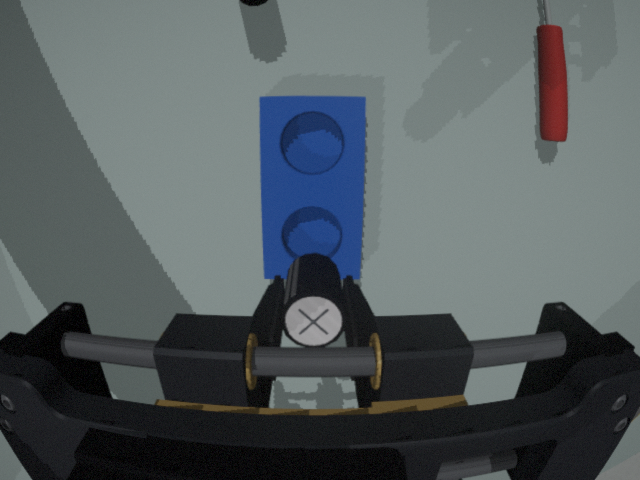

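The wrist view shows the wells at (312,142) and (311,235), and the held capacitor at (314,320). I'll check the well positions through the wrist calibration.

```bash
python3 - <<'E'
from h import *
p=env.read_camera("wrist")
f=240/np.tan(np.radians(p['vertical_fov']/2)); W=np.array(p['world_to_cam'])
def fp(X):
    c=W[:3,:3]@np.array(X)+W[:3,3]; th=np.arctan2(np.hypot(*c[:2]),c[2]); u=c[:2]/np.hypot(*c[:2]); return np.round([p['cx'],p['cy']]+u*f*th,1)
im=p['pixels'].copy()
for c in [(475.1,-386.3),(490.1,-317.9)]:
    print(fp((*c,20)))
    pts=np.array([fp((c[0]+23*np.cos(a),c[1]+23*np.sin(a),20)) for a in np.linspace(0,6.28,40)])
    cv2.polylines(im,[pts.astype(np.int32)],True,(0,255,255),1)
for z in (0,): 
    s=env.state(); e=s['eef_pos']; b=[fp((e[0]+15*np.cos(a),e[1]+15*np.sin(a),e[2]+27)) for a in np.linspace(0,6.28,40)]
    cv2.polylines(im,[np.array(b).astype(np.int32)],True,(0,255,0),1)
cv2.imwrite('pics/w7o.png',im)
E
```

```text
[312.3 237.9]
[312.6 145.2]
```

View pics/w7o.png

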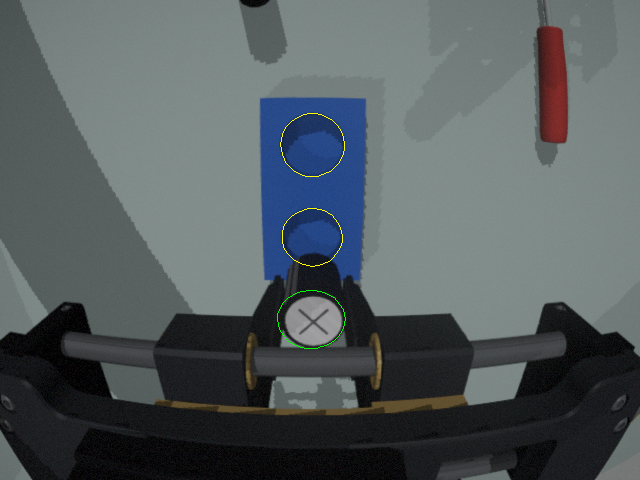

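The projections (yellow) match the wells to about 1 px. Lowering.

Call:
drive_tool --increments '[[[0,0,0.72],[0,0,0]],[[0,0,0.72],[0,0,0]],[[0,0,0.7],[0,0,0]],[[0,0,0.4],[0,0,0]],[[0,0,0.3],[0,0,0]]]'

```text
t: 19.2
eef_pos: [475.5, -384.7, 33.9]
tcp_rot: [-3.14, -0.001, 1.361]
ft_force: [0.2, 0.4, -1.1]
opening: 0.309
```

Call:
drive_tool --increments '[[[0,0,0.15],[0,0,0]],[[0,0,0],[0,0,0]],[[0,0,0],[0,0,0]]]'

```text
t: 19.45
eef_pos: [475.9, -386.0, 31.0]
tcp_rot: [3.141, 0.0, 1.36]
ft_force: [-0.2, -0.7, -0.2]
opening: 0.31
```

Call:
drive_tool --increments '[[[0,0,0.06],[0,0,0]],[[0,0,0],[0,0,0]],[[0,0,0],[0,0,0]],[[0,0,0],[0,0,0]]]'

```text
t: 19.78
eef_pos: [475.6, -386.0, 29.0]
tcp_rot: [3.141, 0.0, 1.36]
ft_force: [0.3, -0.3, -0.7]
opening: 0.31
```

Call:
drive_tool --increments '[[[0,0,0.03],[0,0,0]],[[0,0,0],[0,0,0]],[[0,0,0],[0,0,0]]]'

```text
t: 20.03
eef_pos: [475.7, -386.0, 27.9]
tcp_rot: [3.141, 0.0, 1.36]
ft_force: [-0.0, -0.0, 2.2]
opening: 0.312
```

Call:
drive_tool --increments '[[[0,0,0],[0,0,0]],[[0,0,0],[0,0,0]],[[0,0,0],[0,0,0]],[[0,0,0],[0,0,0]],[[0,0,0],[0,0,0]]]' --jaw 0.4

```text
t: 20.45
eef_pos: [475.5, -385.9, 27.6]
tcp_rot: [-3.141, -0.0, 1.36]
ft_force: [0.5, -0.3, 0.4]
opening: 0.605
```

```bash
python3 plan.py "[(475.3,-386.3,130,1.36),(473.6,-184.3,140,1.57)]"
```

```text
t 20.45 pos [ 475.5 -385.9   27.6] rot [-3.141 -0.     1.36 ] F [ 0.5 -0.3  0.4] op 0.605
wp (475.3, -386.3, 130, 1.36) -> [ 475.4 -386.5  129.9]
wp (473.6, -184.3, 140, 1.57) -> [ 473.7 -184.3  140.1]
[[[0, 0, -0.85], [0, 0, 0]], [[-0.01, 0, -0.85], [0, 0, 0]], [[0, 0, -0.86], [0, 0, 0]], [[-0.01, 0, -0.85], [0, 0, 0]], [[0.94, -0.21, -0.05], [0, 0, -0.38]]]
[[[0.95, -0.18, -0.05], [0, 0, -0.37]], [[0.95, -0.15, -0.05], [0, 0, -0.38]], [[0.95, -0.13, -0.05], [0, 0, -0.37]], [[0.96, -0.1, -0.05], [0, 0, -0.38]], [[0.96, -0.07, -0.04], [0, 0, -0.37]]]
[[[0.96, -0.03, -0.05], [0, 0, -0.38]]]
```

Call:
drive_tool --increments '[[[0,0,-0.85],[0,0,0]],[[0,0,-0.85],[0,0,0]],[[0,0,-0.85],[0,0,0]],[[0,0,-0.85],[0,0,0]],[[0.94,-0.21,-0.05],[0,0,-0.38]]]'

```text
t: 20.87
eef_pos: [476.8, -361.2, 135.5]
tcp_rot: [3.135, 0.005, 1.387]
ft_force: [0.2, -0.0, -0.3]
opening: 0.704
```

Call:
drive_tool --increments '[[[0.95,-0.18,-0.05],[0,0,-0.37]],[[0.95,-0.15,-0.05],[0,0,-0.38]],[[0.95,-0.13,-0.05],[0,0,-0.37]],[[0.95,-0.1,-0.05],[0,0,-0.38]],[[0.96,-0.07,-0.04],[0,0,-0.37]]]' --jaw 1

```text
t: 21.28
eef_pos: [473.5, -211.6, 138.6]
tcp_rot: [3.141, 0.0, 1.541]
ft_force: [0.6, -0.2, -0.6]
opening: 0.971
```

Call:
drive_tool --increments '[[[0.96,-0.03,-0.05],[0,0,-0.38]],[[0,0,0],[0,0,0]],[[0,0,0],[0,0,0]]]'

```text
t: 21.53
eef_pos: [473.9, -183.0, 140.2]
tcp_rot: [3.141, 0.0, 1.572]
ft_force: [0.5, 0.1, 0.8]
opening: 1.003
```

```bash
python3 - <<'E'
from h import *
p=shot("wrist","w8"); p=shot("scene","scene8")
E
python3 plan.py "[(473.6,-184.3,23,1.57)]"
```

```text
t 21.63 pos [ 474.  -184.5  140. ] rot [3.141 0.    1.57 ] F [ 0.2  0.  -0.1] op 1.001
wp (473.6, -184.3, 23, 1.57) -> [ 473.5 -184.2   23. ]
[[[0, 0, 0.78], [0, 0, 0]], [[0, 0, 0.78], [0, 0, 0]], [[0, -0.01, 0.78], [0, 0, 0]], [[0, 0, 0.78], [0, 0, 0]], [[0.01, -0.01, 0.78], [0.01, 0, 0]]]
```

View pics/w8.png

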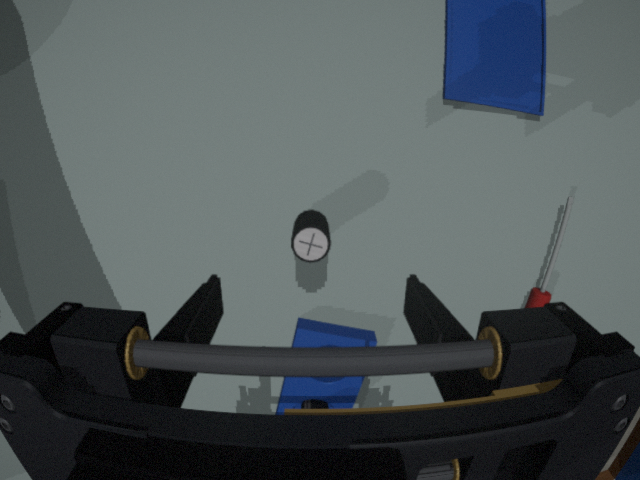

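View pics/scene8.png

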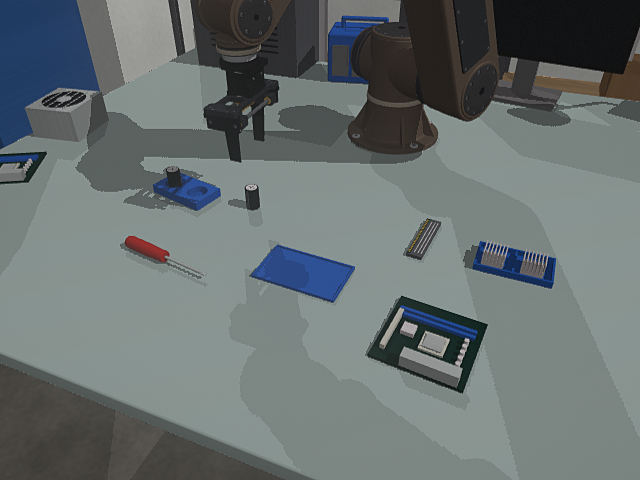

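Capacitor 1 stands in the far well at (172,176) in the scene view, and the heat sinks are fins up. Capacitor 2 is centred at (311,243).

Call:
drive_tool --increments '[[[0,0,0.95],[0,0,0]],[[0,0,0.95],[0,0,0]],[[0,0,0.95],[0,0,0]],[[0,0,0.7],[0,0,0]],[[0,0,0.35],[0,0,0]]]'

```text
t: 22.05
eef_pos: [472.9, -184.7, 20.4]
tcp_rot: [-3.139, -0.001, 1.568]
ft_force: [0.1, -0.1, 0.0]
opening: 1.001
```

Call:
drive_tool --increments '[[[0,0,0],[0,0,0]],[[0,0,0],[0,0,0]],[[0,0,0],[0,0,0]],[[0,0,0],[0,0,0]],[[0,0,0],[0,0,0]]]' --jaw -1

```text
t: 22.47
eef_pos: [474.3, -184.3, 24.0]
tcp_rot: [3.14, 0.001, 1.57]
ft_force: [0.3, 0.5, -0.1]
opening: 0.707
```

Call:
drive_tool --increments '[[[0,0,0],[0,0,0]],[[0,0,0],[0,0,0]],[[0,0,0],[0,0,0]],[[0,0,0],[0,0,0]],[[0,0,0],[0,0,0]]]'

```text
t: 22.88
eef_pos: [473.8, -184.0, 23.0]
tcp_rot: [3.142, -0.0, 1.57]
ft_force: [0.4, 0.3, -0.3]
opening: 0.355
```

Call:
drive_tool --increments '[[[0,0,0],[0,0,0]],[[0,0,0],[0,0,0]],[[0,0,0],[0,0,0]],[[0,0,0],[0,0,0]]]'

```text
t: 23.22
eef_pos: [473.8, -184.0, 22.9]
tcp_rot: [3.142, -0.0, 1.57]
ft_force: [-0.4, -0.3, 1.1]
opening: 0.307
```

```bash
python3 plan.py "[(473.6,-184.3,120,1.57),(490.1,-317.9,120,1.36)]"
```

```text
t 23.22 pos [ 473.8 -184.    22.9] rot [ 3.142 -0.     1.57 ] F [-0.4 -0.3  1.1] op 0.307
wp (473.6, -184.3, 120, 1.57) -> [ 473.5 -184.3  120.1]
wp (490.1, -317.9, 120, 1.36) -> [ 490.2 -317.9  120.1]
[[[0, 0, -0.81], [0, 0, 0]], [[0, 0, -0.81], [0, 0, 0]], [[0, 0, -0.81], [0, 0, 0]], [[-0.01, -0.01, -0.81], [0, 0, 0]], [[-0.89, 0.11, 0], [0, 0, 0.53]]]
[[[-0.89, 0.15, 0], [0, 0, 0.52]], [[-0.88, 0.19, 0], [0, 0, 0.53]], [[-0.87, 0.22, 0], [0, 0, 0.52]], [[-0.85, 0.26, 0], [0, 0, 0.53]]]
```

Call:
drive_tool --increments '[[[0,0,-0.81],[0,0,0]],[[0,0,-0.81],[0,0,0]],[[0,0,-0.81],[0,0,0]],[[0,0,-0.81],[0,0,0]],[[-0.89,0.11,0],[0,0,0.53]]]'

```text
t: 23.63
eef_pos: [477.7, -208.9, 124.0]
tcp_rot: [3.138, 0.001, 1.531]
ft_force: [0.5, -0.2, 0.2]
opening: 0.311
```

Call:
drive_tool --increments '[[[-0.89,0.15,0],[0,0,0.52]],[[-0.88,0.19,0],[0,0,0.53]],[[-0.87,0.22,0],[0,0,0.52]],[[-0.85,0.26,0],[0,0,0.53]],[[0,0,0],[0,0,0]]]'

```text
t: 24.05
eef_pos: [491.0, -321.6, 119.9]
tcp_rot: [3.14, 0.001, 1.355]
ft_force: [0.8, 0.2, -0.5]
opening: 0.311
```

Call:
drive_tool --increments '[[[0,0,0],[0,0,0]],[[0,0,0],[0,0,0]]]'

```text
t: 24.22
eef_pos: [490.1, -316.9, 119.8]
tcp_rot: [-3.141, -0.001, 1.36]
ft_force: [-0.3, -0.4, -0.4]
opening: 0.31
```

```bash
python3 - <<'E'
from h import *
p=shot("wrist","w9")
E
python3 plan.py "[(490.1,-317.9,55,1.36),(490.1,-317.9,28.5,1.36)]"
```

```text
t 24.27 pos [ 490.2 -316.6  119.9] rot [-3.141e+00 -1.000e-03  1.360e+00] F [ 0.9  0.2 -0.6] op 0.308
wp (490.1, -317.9, 55, 1.36) -> [ 490.2 -317.8   55.1]
wp (490.1, -317.9, 28.5, 1.36) -> [ 490.2 -317.8   28.4]
[[[-0.01, 0, 0.72], [0, 0, 0]], [[-0.02, 0, 0.72], [0, 0, 0]], [[-0.01, 0.01, 0.72], [-0.01, -0.01, 0.01]], [[0, 0, 0.89], [0, 0, 0]]]
```

View pics/w9.png

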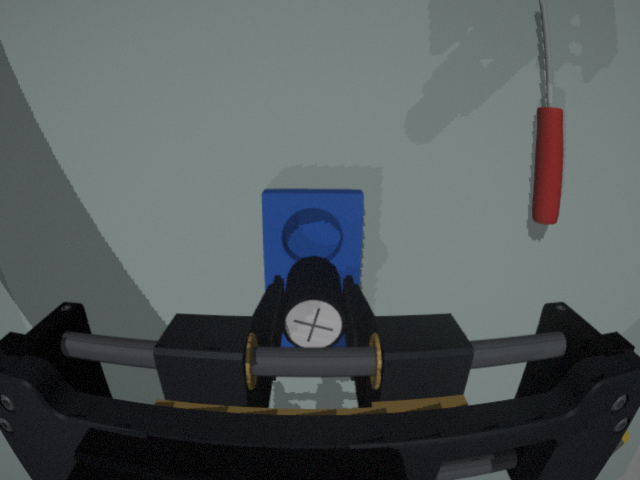

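The well (312,235) and capacitor (314,323) line up as before. Lowering.

Call:
drive_tool --increments '[[[-0.01,0,0.72],[0,0,0]],[[-0.02,0,0.72],[0,0,0]],[[-0.01,0,0.7],[0,0,0]],[[0,0,0.45],[0,0,0]],[[0,0,0.3],[0,0,0]]]'

```text
t: 24.68
eef_pos: [489.9, -317.3, 32.1]
tcp_rot: [-3.14, -0.001, 1.361]
ft_force: [0.1, 0.2, -0.5]
opening: 0.314
```

Call:
drive_tool --increments '[[[0,0,0.15],[0,0,0]],[[0,0,0.04],[0,0,0]],[[0,0,0],[0,0,0]],[[0,0,0],[0,0,0]],[[0,0,0],[0,0,0]]]'

```text
t: 25.1
eef_pos: [490.6, -318.8, 28.3]
tcp_rot: [3.141, 0.0, 1.36]
ft_force: [0.0, -0.3, -0.0]
opening: 0.312
```

Call:
drive_tool --increments '[[[0,0,0],[0,0,0]],[[0,0,0],[0,0,0]],[[0,0,0],[0,0,0]],[[0,0,0],[0,0,0]],[[0,0,0],[0,0,0]]]' --jaw 0.4

```text
t: 25.52
eef_pos: [490.3, -318.8, 27.7]
tcp_rot: [3.142, -0.0, 1.36]
ft_force: [-0.2, -0.4, -0.4]
opening: 0.602
```

```bash
python3 plan.py "[(490.4,-318.5,130,1.36),(500,0,140,2.2),(452.7,192.6,120,3.07)]"
```

```text
t 25.52 pos [ 490.3 -318.8   27.7] rot [ 3.142 -0.     1.36 ] F [-0.2 -0.4 -0.4] op 0.602
wp (490.4, -318.5, 130, 1.36) -> [ 490.3 -318.5  130. ]
wp (500, 0, 140, 2.2) -> [4.999e+02 1.000e-01 1.399e+02]
wp (452.7, 192.6, 120, 3.07) -> [452.6 192.5 120.1]
[[[0, 0, -0.85], [0, 0, 0]], [[0, 0, -0.85], [0, 0, 0]], [[0, 0, -0.85], [0, 0, 0]], [[0.01, 0, -0.86], [0, 0, -0.01]], [[0.95, -0.17, -0.03], [0, 0, -0.95]]]
[[[0.96, -0.1, -0.03], [0, 0, -0.95]], [[0.97, -0.03, -0.03], [0, 0, -0.96]], [[0.96, 0.05, -0.03], [0, 0, -0.95]], [[0.96, 0.12, -0.03], [0, 0, -0.96]], [[0.95, 0.19, -0.03], [0, 0, -0.95]]]
[[[0.93, 0.26, -0.03], [0, 0, -0.96]], [[0.9, 0.34, -0.03], [0, 0, -0.95]], [[0.88, 0.4, -0.03], [0, 0, -0.96]], [[0.84, 0.47, -0.03], [0, 0, -0.95]], [[0.81, 0.53, -0.03], [0, 0, -0.96]]]
[[[0.51, 0.21, 0.06], [0, 0, -0.91]], [[0.49, 0.25, 0.05], [0, 0, -0.91]], [[0.47, 0.28, 0.06], [0, 0, -0.91]], [[0.45, 0.31, 0.05], [0, 0, -0.9]], [[0.43, 0.35, 0.06], [0, 0, -0.91]]]
[[[0.4, 0.38, 0.05], [0, 0, -0.9]], [[0.38, 0.4, 0.06], [0, 0, -0.91]], [[0.34, 0.43, 0.05], [0, 0, -0.9]], [[0.31, 0.45, 0.06], [0, 0, -0.91]], [[0.28, 0.48, 0.05], [0, 0, -0.9]]]
[[[0.25, 0.49, 0.06], [0, 0, -0.91]], [[0.21, 0.51, 0.05], [0, 0, -0.9]]]
```

Call:
drive_tool --increments '[[[0,0,-0.85],[0,0,0]],[[0,0,-0.85],[0,0,0]],[[0,0,-0.85],[0,0,0]],[[0,0,-0.85],[0,0,0]],[[0.95,-0.17,-0.03],[0,0,-0.95]]]'

```text
t: 25.93
eef_pos: [493.0, -293.8, 134.9]
tcp_rot: [3.135, 0.004, 1.432]
ft_force: [1.0, -1.2, 0.7]
opening: 0.698
```

Call:
drive_tool --increments '[[[0.96,-0.1,-0.03],[0,0,-0.95]],[[0.97,-0.03,-0.03],[0,0,-0.95]],[[0.96,0.05,-0.03],[0,0,-0.95]],[[0.96,0.12,-0.03],[0,0,-0.95]],[[0.95,0.19,-0.03],[0,0,-0.95]]]' --jaw 1

```text
t: 26.35
eef_pos: [495.5, -143.6, 135.2]
tcp_rot: [3.141, 0.0, 1.819]
ft_force: [1.4, 0.2, 0.2]
opening: 0.977
```

Call:
drive_tool --increments '[[[0.93,0.26,-0.03],[0,0,-0.96]],[[0.9,0.34,-0.03],[0,0,-0.95]],[[0.88,0.4,-0.03],[0,0,-0.96]],[[0.84,0.47,-0.03],[0,0,-0.95]],[[0.81,0.53,-0.03],[0,0,-0.96]]]'

```text
t: 26.77
eef_pos: [500.2, 1.1, 139.8]
tcp_rot: [3.141, 0.0, 2.202]
ft_force: [-0.1, -0.5, -0.5]
opening: 1.003
```

Call:
drive_tool --increments '[[[0.51,0.21,0.06],[0,0,-0.91]],[[0.49,0.25,0.05],[0,0,-0.91]],[[0.47,0.28,0.06],[0,0,-0.91]],[[0.45,0.31,0.05],[0,0,-0.9]],[[0.43,0.35,0.06],[0,0,-0.91]]]'

```text
t: 27.18
eef_pos: [480.9, 80.8, 131.3]
tcp_rot: [3.141, 0.0, 2.565]
ft_force: [0.8, -0.5, -0.8]
opening: 1.002
```

Call:
drive_tool --increments '[[[0.4,0.38,0.05],[0,0,-0.9]],[[0.38,0.4,0.06],[0,0,-0.91]],[[0.34,0.43,0.05],[0,0,-0.9]],[[0.31,0.45,0.06],[0,0,-0.91]],[[0.28,0.48,0.05],[0,0,-0.9]]]'

```text
t: 27.6
eef_pos: [461.4, 161.0, 123.1]
tcp_rot: [3.141, 0.0, 2.926]
ft_force: [0.0, -0.6, 0.6]
opening: 1.0
```

Call:
drive_tool --increments '[[[0.25,0.49,0.06],[0,0,-0.91]],[[0.21,0.51,0.05],[0,0,-0.9]],[[0,0,0],[0,0,0]],[[0,0,0],[0,0,0]],[[0,0,0],[0,0,0]]]'

```text
t: 28.02
eef_pos: [453.6, 191.9, 119.9]
tcp_rot: [3.142, 0.0, 3.066]
ft_force: [0.0, -0.4, -0.2]
opening: 0.996
```

```bash
python3 - <<'E'
from h import *
p=shot("wrist","w10"); p=shot("top","top10")
t=p['pixels']; cv2.imwrite('pics/top10c.png',cv2.resize(t[235:310,420:530],None,fx=5,fy=5,interpolation=cv2.INTER_CUBIC))
E
python3 plan.py "[(452.7,192.6,4,3.07)]"
```

```text
t 28.12 pos [453.7 191.6 119.9] rot [3.142 0.    3.066] F [-0.1 -0.2 -0.4] op 1.0
wp (452.7, 192.6, 4, 3.07) -> [452.6 192.6   4.1]
[[[0.01, 0.01, 0.97], [0, 0, -0.01]], [[0.01, 0.01, 0.96], [0, 0, -0.02]], [[0.01, 0, 0.97], [0, 0, -0.01]], [[0.01, 0.01, 0.96], [0, 0, -0.02]]]
```

View pics/w10.png

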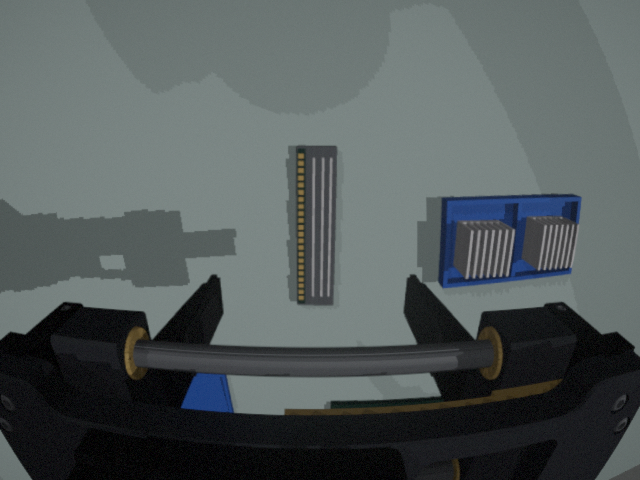

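View pics/top10c.png

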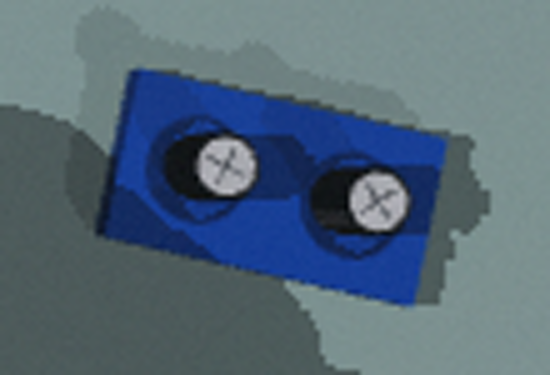

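Both capacitors stand in their wells. The module is centred between the jaws at (315,225) and straight. Descending slowly at the end.

Call:
drive_tool --increments '[[[0.02,0.02,0.95],[0,0,0]],[[0.01,0.01,0.95],[0,0,-0.03]],[[0,0,0.9],[0,0,-0.03]],[[0,0,0.6],[0,0,0]],[[0,0,0.25],[0,0,0]]]'

```text
t: 28.53
eef_pos: [452.0, 192.4, 8.2]
tcp_rot: [-3.141, -0.003, 3.071]
ft_force: [-0.2, 0.0, 0.3]
opening: 0.996
```

Call:
drive_tool --increments '[[[0,0,0.1],[0,0,0]],[[0,0,0],[0,0,0]],[[0,0,0],[0,0,0]],[[0,0,0],[0,0,0]]]'

```text
t: 28.87
eef_pos: [453.2, 193.3, 8.4]
tcp_rot: [3.141, 0.002, 3.072]
ft_force: [0.3, -1.0, -0.3]
opening: 1.004
```

Call:
drive_tool --increments '[[[0,0,0.08],[0,0,0]],[[0,0,0.06],[0,0,0]],[[0,0,0],[0,0,0]],[[0,0,0],[0,0,0]],[[0,0,0],[0,0,0]]]' --jaw 0.2

```text
t: 29.28
eef_pos: [452.7, 193.3, 3.2]
tcp_rot: [3.141, 0.0, 3.072]
ft_force: [-0.3, 0.7, -0.9]
opening: 0.705
```

Call:
drive_tool --increments '[[[0,0,0],[0,0,0]],[[0,0,0],[0,0,0]],[[0,0,0],[0,0,0]],[[0,0,0],[0,0,0]],[[0,0,0],[0,0,0]]]' --jaw -1

```text
t: 29.7
eef_pos: [452.7, 193.3, 3.2]
tcp_rot: [3.141, 0.0, 3.072]
ft_force: [-0.4, -0.1, 0.4]
opening: 0.355
```

Call:
drive_tool --increments '[[[0,0,0],[0,0,0]],[[0,0,0],[0,0,0]],[[0,0,0],[0,0,0]],[[0,0,0],[0,0,0]],[[0,0,0],[0,0,0]]]'

```text
t: 30.12
eef_pos: [452.7, 193.3, 3.1]
tcp_rot: [3.142, -0.0, 3.072]
ft_force: [-0.7, 0.6, -0.2]
opening: 0.322
```

```bash
python3 plan.py "[(452.7,192.6,100,3.07),(638.7,8.3,100,1.529)]"
```

```text
t 30.12 pos [452.7 193.3   3.1] rot [ 3.142 -0.     3.072] F [-0.7  0.6 -0.2] op 0.322
wp (452.7, 192.6, 100, 3.07) -> [452.6 192.7 100. ]
wp (638.7, 8.3, 100, 1.529) -> [638.8   8.3 100. ]
[[[0, -0.01, -0.81], [0, 0, 0.01]], [[0, 0, -0.81], [0, 0, 0.01]], [[0, -0.01, -0.8], [0, 0, 0]], [[0, 0, -0.81], [0, 0, 0.01]], [[-0.33, -0.28, 0], [0, 0, 0.96]]]
[[[-0.35, -0.26, 0], [0, 0, 0.96]], [[-0.37, -0.23, 0], [0, 0, 0.96]], [[-0.39, -0.2, 0], [0, 0, 0.96]], [[-0.4, -0.17, 0], [0, 0, 0.96]], [[-0.41, -0.14, 0], [0, 0, 0.96]]]
[[[-0.42, -0.11, 0], [0, 0, 0.96]], [[-0.43, -0.07, 0], [0, 0, 0.96]], [[-0.44, -0.04, 0], [0, 0, 0.97]], [[-0.44, -0.01, 0], [0, 0, 0.96]], [[-0.44, 0.03, 0], [0, 0, 0.97]]]
[[[-0.43, 0.06, 0], [0, 0, 0.96]], [[-0.43, 0.09, 0], [0, 0, 0.97]], [[-0.42, 0.13, 0], [0, 0, 0.96]], [[-0.41, 0.16, 0], [0, 0, 0.97]], [[-0.39, 0.19, 0], [0, 0, 0.96]]]
[[[-0.38, 0.22, 0], [0, 0, 0.97]], [[-0.36, 0.24, 0], [0, 0, 0.96]], [[-0.34, 0.27, 0], [0, 0, 0.97]], [[-0.32, 0.3, 0], [0, 0, 0.96]]]
```

Gripped at 0.322 × 95 ≈ 30.6 mm. Lifting and carrying.

Call:
drive_tool --increments '[[[0,0,-0.6],[0,0,0]],[[0,0,-0.8],[0,0,0]],[[0,0,-0.9],[0,0,0]],[[0,0,-0.9],[0,0,0]],[[-0.33,-0.28,0],[0,0,0.96]]]'

```text
t: 30.53
eef_pos: [462.4, 185.3, 103.2]
tcp_rot: [3.139, 0.005, 2.998]
ft_force: [1.3, 0.0, 1.1]
opening: 0.32
```

Call:
drive_tool --increments '[[[-0.35,-0.26,0],[0,0,0.96]],[[-0.37,-0.23,0],[0,0,0.96]],[[-0.39,-0.2,0],[0,0,0.96]],[[-0.4,-0.17,0],[0,0,0.96]],[[-0.41,-0.14,0],[0,0,0.96]]]'

```text
t: 30.95
eef_pos: [508.7, 137.8, 99.1]
tcp_rot: [-3.142, -0.0, 2.608]
ft_force: [-0.8, -0.4, -1.0]
opening: 0.32
```

Call:
drive_tool --increments '[[[-0.42,-0.11,0],[0,0,0.96]],[[-0.43,-0.07,0],[0,0,0.96]],[[-0.44,-0.04,0],[0,0,0.96]],[[-0.44,-0.01,0],[0,0,0.96]],[[-0.44,0.03,0],[0,0,0.96]]]'

```text
t: 31.37
eef_pos: [555.7, 91.7, 99.0]
tcp_rot: [-3.141, -0.0, 2.224]
ft_force: [-0.9, -0.4, -0.1]
opening: 0.323
```

Call:
drive_tool --increments '[[[-0.43,0.06,0],[0,0,0.96]],[[-0.43,0.09,0],[0,0,0.97]],[[-0.42,0.13,0],[0,0,0.96]],[[-0.41,0.16,0],[0,0,0.97]],[[-0.39,0.19,0],[0,0,0.96]]]'

```text
t: 31.78
eef_pos: [602.5, 45.8, 99.0]
tcp_rot: [-3.141, -0.0, 1.838]
ft_force: [-0.3, 0.6, -1.4]
opening: 0.319
```

Call:
drive_tool --increments '[[[-0.38,0.22,0],[0,0,0.97]],[[-0.36,0.24,0],[0,0,0.96]],[[-0.34,0.27,0],[0,0,0.97]],[[-0.32,0.3,0],[0,0,0.96]],[[0,0,0],[0,0,0]]]'

```text
t: 32.2
eef_pos: [640.6, 8.0, 98.9]
tcp_rot: [3.141, 0.0, 1.529]
ft_force: [-1.2, 0.1, -0.5]
opening: 0.323
```

Call:
drive_tool --increments '[[[0,0,0],[0,0,0]],[[0,0,0],[0,0,0]]]'

```text
t: 32.37
eef_pos: [638.7, 9.9, 98.9]
tcp_rot: [-3.141, -0.0, 1.536]
ft_force: [0.9, -0.4, -1.1]
opening: 0.319
```

```bash
python3 - <<'E'
from h import *
p=shot("wrist","w11"); p=shot("scene","scene11")
E
python3 plan.py "[(638.7,8.3,20,1.529)]"
```

```text
t 32.47 pos [638.9  10.1  99.1] rot [-3.141 -0.     1.535] F [ 0.5 -1.  -0.2] op 0.321
wp (638.7, 8.3, 20, 1.529) -> [638.8   8.3  19.9]
[[[-0.02, 0, 0.88], [0, 0, 0.03]], [[-0.02, 0, 0.88], [0, 0, 0.02]], [[-0.02, 0, 0.88], [0, 0, 0.03]]]
```

View pics/w11.png

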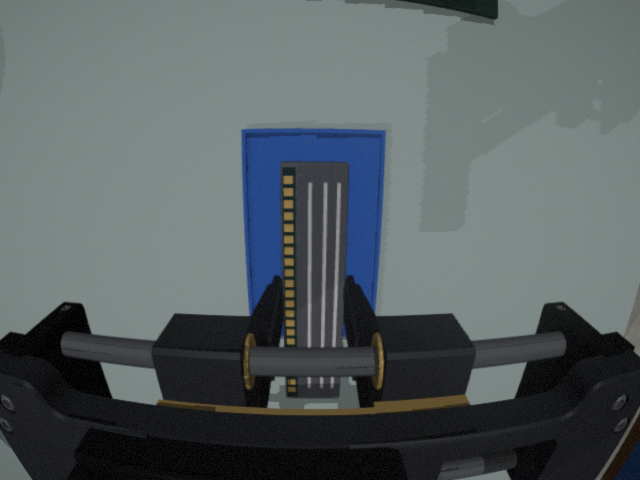

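View pics/scene11.png

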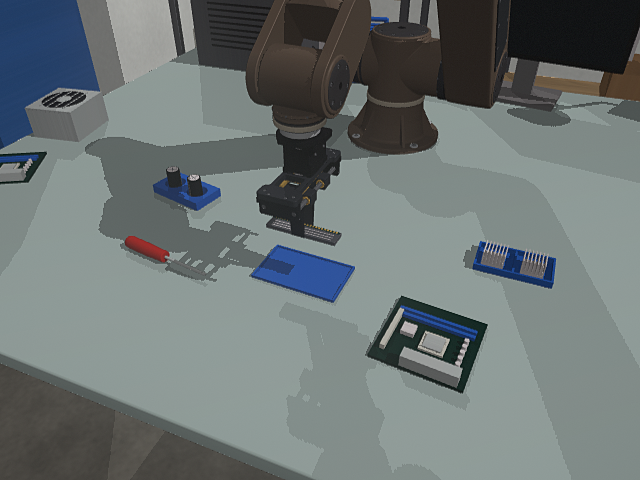

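The module hangs level and aligned with the tray, with the tray edges at x 243–385 and the module at 282–348. Lowering in stages.

Call:
drive_tool --increments '[[[-0.02,0,0.88],[0,0,0.03]],[[-0.02,0,0.88],[0,0,0.02]],[[-0.02,0,0.7],[0,0,0.03]],[[0,0,0.3],[0,0,0]],[[0,0,0.15],[0,0,0]]]'

```text
t: 32.88
eef_pos: [638.6, 8.1, 10.6]
tcp_rot: [-3.139, -0.0, 1.528]
ft_force: [0.5, 1.2, 0.5]
opening: 0.32
```

Call:
drive_tool --increments '[[[0,0,0],[0,0,0]],[[0,0,0],[0,0,0]],[[0,0,0],[0,0,0]],[[0,0,0],[0,0,0]]]'

```text
t: 33.22
eef_pos: [639.9, 7.7, 13.0]
tcp_rot: [3.14, -0.0, 1.527]
ft_force: [-0.9, 0.5, 0.4]
opening: 0.32
```

Call:
drive_tool --increments '[[[0,0,0.1],[0,0,0]],[[0,0,0.06],[0,0,0]],[[0,0,0],[0,0,0]],[[0,0,0],[0,0,0]],[[0,0,0],[0,0,0]]]'

```text
t: 33.63
eef_pos: [639.4, 7.7, 7.0]
tcp_rot: [-3.142, -0.0, 1.527]
ft_force: [0.2, -0.5, -0.1]
opening: 0.321
```

Call:
drive_tool --increments '[[[0,0,0.02],[0,0,0]],[[0,0,0],[0,0,0]],[[0,0,0],[0,0,0]]]'

```text
t: 33.88
eef_pos: [639.4, 7.7, 6.4]
tcp_rot: [-3.142, -0.0, 1.527]
ft_force: [0.4, -0.5, -1.0]
opening: 0.32
```

Call:
drive_tool --increments '[[[0,0,0],[0,0,0]],[[0,0,0],[0,0,0]],[[0,0,0],[0,0,0]],[[0,0,0],[0,0,0]]]' --jaw 0

```text
t: 34.22
eef_pos: [639.4, 7.7, 6.4]
tcp_rot: [3.142, -0.0, 1.527]
ft_force: [0.1, 0.2, 0.0]
opening: 0.492
```

Call:
drive_tool --increments '[[[0,0,-0.3],[0,0,0]],[[0,0,-0.9],[0,0,0]],[[0,0,-0.9],[0,0,0]],[[0,0,-0.9],[0,0,0]],[[0,0,-0.9],[0,0,0]]]'

```text
t: 34.63
eef_pos: [639.2, 7.7, 125.4]
tcp_rot: [3.141, -0.0, 1.527]
ft_force: [0.4, 0.9, 0.6]
opening: 0.497
```

Call:
drive_tool --increments '[[[-0.9,-0.3,-0.9],[0,0,0]],[[-0.9,-0.3,0],[0,0,0]],[[-0.9,-0.3,0],[0,0,0]],[[-0.9,-0.3,0],[0,0,0]],[[0,0,0],[0,0,0]]]'

```text
t: 35.05
eef_pos: [597.3, -102.2, 151.4]
tcp_rot: [3.141, 0.001, 1.524]
ft_force: [0.3, -0.5, -0.2]
opening: 0.5
```

```bash
python3 - <<'E'
from h import *
for n in ("wrist","scene","top"): p=shot(n,n+"12")
s=env.state(); print(s['t'],s['eef_pos'],s['ft_force'])
a=cv2.imread('pics/scene12.png'); b=cv2.imread('pics/top12.png')
cv2.imwrite('pics/top12c.png',cv2.resize(b[170:310,110:520],None,fx=1.9,fy=1.9,interpolation=cv2.INTER_CUBIC))
cv2.imwrite('pics/scene12c.png',cv2.resize(a[150:310,140:570],None,fx=1.85,fy=1.85,interpolation=cv2.INTER_CUBIC))
E
```

```text
35.2 [598.79110174 -98.58112258 150.9697472 ] [ 0.37572589  0.11185719 -0.04887808]
```

View pics/top12c.png

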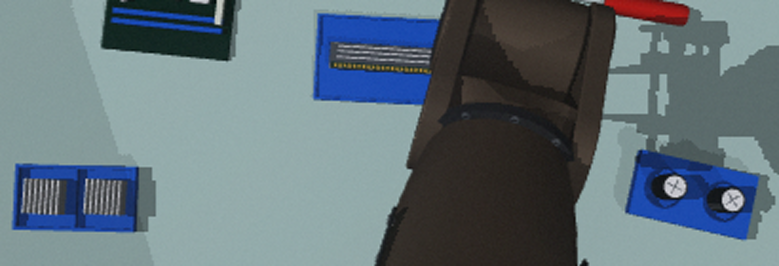

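View pics/scene12c.png

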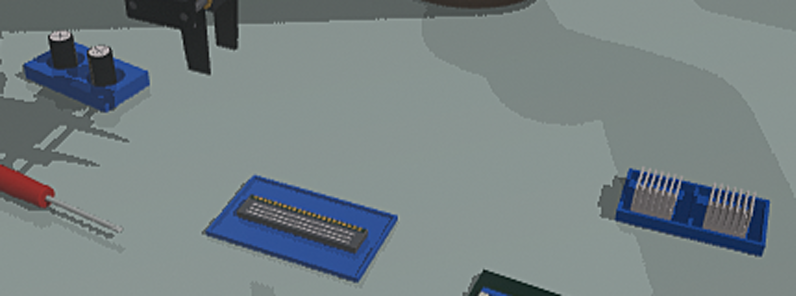

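View pics/wrist12.png

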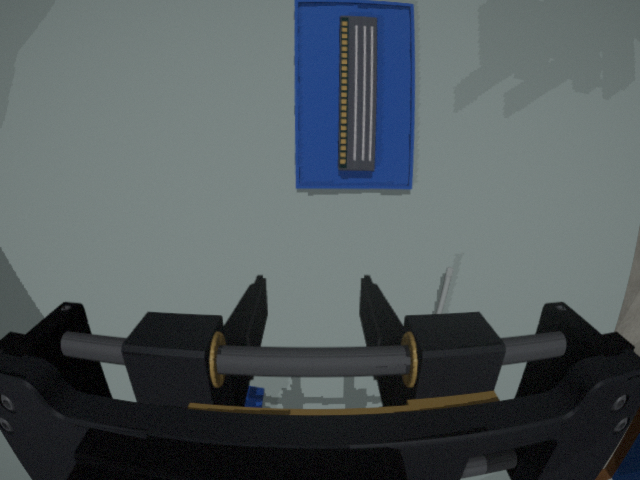

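The wrist view shows the module flat inside the tray at (358,93). The scene crop shows both capacitors upright at (62,50) and (101,65), and both heat sinks fins up at (658,193) and (732,210). The arm touches nothing, so I'm handing in.

```bash
python3 -c "
from cell import env
print(env.job_done())"
```

```text
the job is handed in; nothing more can be done
None
```

All five parts are in their holders, and I handed the job in at about 35 s of the 112 s allowed. I placed both heat sinks first, then both capacitors, then the memory module.

- **Final camera views:**
  - Both heat sinks sit fins up, one in each bay.
  - Both capacitors stand upright, one in each well.
  - The memory module lies flat inside its tray, clear of the rim.
  - I never touched the circuit board or the screwdriver, and they look unmoved where they showed. The last close-ups caught only part of each, and I did not measure them.
- **Forces:** the largest wrist-force reading I saw was about 6 N (limit 120 N), and the gripper was clear of everything at the end.
- **Heights:** measured heights agreed with the text to 1–3 mm. The heat sinks came out at 32–33 mm instead of 30, and the module at 6.5 mm instead of 8.
- **Disagreements:**
  - The computer fit of the capacitor block's outline matched poorly (0.22 error against about 0.06 for the trays). I checked it by overlaying the wells on the top and wrist pictures, where they matched to within a few pixels.
  - The trained networks also mislabelled some parts, so I used their results only as a rough guide.

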